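Sweep up the broken glass bangle and clip the box shut

TASK

A glass bangle has broken on top of the mini cabinet: first lift the ceramic jar down from the cabinet top and stand it out of the way on the table, then with the scraper block sweep every piece of glass off the open end of the top into the clear box standing against it, never touching the glass with the fingers, and put the scraper back down on the table. Set the lid squarely on the box, fully home, and only then snap its four clips down in opposite-corner order: one clip, then the one diagonally across from it, then the other two. Finish by standing the jar upright on the cabinet top again, and leave everything else on the dressing table where it is.

Things in the scene. Friction and masses are not known exactly. Their poses are not given: they have to be found in the camera images.
- cabinet: fixed teak-laminate mini cabinet, 190 mm deep (x) x 230 mm wide (y) x 96 mm high, two sliding plastic doors in its -x face. Origin: centre of its underside, z up. On its flat top (z = 96 mm) a rail 8 mm thick, 16 mm high runs along the -x, +x and +y edges: the clear top spans x = -87 to 87 mm and y = -115 mm (the open end, no rail) to 107 mm
- box: fixed clear plastic box without its lid, outside 186 mm (x) x 110 mm (y) x 92 mm high, walls and floor 3 mm thick. It stands 2 mm off the cabinet's open end, its axes parallel to the cabinet's, covering the whole open end; its rim is 4 mm lower than the cabinet top. Origin: centre of its underside; z up
- scraper: loose scraper block, 200 g, standing on its sole on the table: rubber sole 80 mm long (x) x 40 mm thick (y) x 16 mm high, above it a straight wooden grip 80 mm (x) x 26 mm (y), from z = 16 to 68 mm, gripped across its 26 mm. Origin: centre of the underside of the sole; z up
- lid: the box's loose lid, 220 g. Origin: centre of its plug's underside; x along its length, z up. Tapered plug z = 0 to 10 mm (2.5 mm play in the box all round); flange 186 (x) x 110 (y) mm, z = 10 to 15 mm, lies on the rim. Arched handle in the middle: bar 76 (x) x 18 (y) mm, z = 35 to 51 mm, on two posts. Fits either way round; fully home its origin is 82 mm above the box's origin
- clip_a (a joint): clip at the lid's +x +y corner, rad: 0 = standing open, 0.5 = fully down over the rim. Flap 28 mm wide (lid y), 24 mm long, 4 mm thick, hinged along lid y at lid x = 75, y = 34, z = 17.5 mm, pointing to +x when down (its top then at lid z = 19.5 mm). An over-centre spring holds it open or shut; 2 to 6 N down on the flap snap it past 0.25. Diagonals: a-c, b-d
- clip_b (a joint): clip at the lid's +x -y corner, rad: 0 = standing open, 0.5 = fully down over the rim. Flap 28 mm wide (lid y), 24 mm long, 4 mm thick, hinged along lid y at lid x = 75, y = -34, z = 17.5 mm, pointing to +x when down (its top then at lid z = 19.5 mm). An over-centre spring holds it open or shut; 2 to 6 N down on the flap snap it past 0.25. Diagonals: a-c, b-d
- clip_c (a joint): clip at the lid's -x -y corner, rad: 0 = standing open, 0.5 = fully down over the rim. Flap 28 mm wide (lid y), 24 mm long, 4 mm thick, hinged along lid y at lid x = -75, y = -34, z = 17.5 mm, pointing to -x when down (its top then at lid z = 19.5 mm). An over-centre spring holds it open or shut; 2 to 6 N down on the flap snap it past 0.25. Diagonals: a-c, b-d
- clip_d (a joint): clip at the lid's -x +y corner, rad: 0 = standing open, 0.5 = fully down over the rim. Flap 28 mm wide (lid y), 24 mm long, 4 mm thick, hinged along lid y at lid x = -75, y = 34, z = 17.5 mm, pointing to -x when down (its top then at lid z = 19.5 mm). An over-centre spring holds it open or shut; 2 to 6 N down on the flap snap it past 0.25. Diagonals: a-c, b-d
- clip_a_pad (a point): point on the middle of the flap of clip_a, on its upper face, 13 mm out from its hinge
- clip_b_pad (a point): point on the middle of the flap of clip_b, on its upper face, 13 mm out from its hinge
- clip_c_pad (a point): point on the middle of the flap of clip_c, on its upper face, 13 mm out from its hinge
- clip_d_pad (a point): point on the middle of the flap of clip_d, on its upper face, 13 mm out from its hinge
- piece1: a loose piece of the broken orange glass bangle, 11 g: a curved stub about 9 mm wide, 8 mm high and 22 to 37 mm long, lying on the cabinet top. Origin: its middle, on its underside. Three to six of the six pieces are present (the others are None)
- piece2: a loose piece of the broken orange glass bangle, 11 g: a curved stub about 9 mm wide, 8 mm high and 22 to 37 mm long, lying on the cabinet top. Origin: its middle, on its underside. Three to six of the six pieces are present (the others are None)
- piece3: a loose piece of the broken orange glass bangle, 11 g: a curved stub about 9 mm wide, 8 mm high and 22 to 37 mm long, lying on the cabinet top. Origin: its middle, on its underside. Three to six of the six pieces are present (the others are None)
- piece4: a loose piece of the broken orange glass bangle, 11 g: a curved stub about 9 mm wide, 8 mm high and 22 to 37 mm long, lying on the cabinet top. Origin: its middle, on its underside. Three to six of the six pieces are present (the others are None)
- piece5: a loose piece of the broken orange glass bangle, 11 g: a curved stub about 9 mm wide, 8 mm high and 22 to 37 mm long, lying on the cabinet top. Origin: its middle, on its underside. Three to six of the six pieces are present (the others are None)
- piece6: a loose piece of the broken orange glass bangle, 11 g: a curved stub about 9 mm wide, 8 mm high and 22 to 37 mm long, lying on the cabinet top. Origin: its middle, on its underside. Three to six of the six pieces are present (the others are None)
- jar: loose round ceramic jar, 160 g, its screw lid on, standing on the cabinet top at the start: straight sides 52 mm across from z = 0 to 42 mm and the lid, 52 mm across, from 45 to 59 mm, a small knob on it to 65 mm. Origin: centre of its underside; z up along its axis
- mirror: bystander: small aluminium-framed standing mirror, 130 mm wide, 170 mm high; origin at its foot
- bangle: bystander: a whole orange glass bangle lying flat on the table, 68 mm across, 8 mm high; origin at the centre of its underside
- claw_clip: bystander: grey claw clip, 70 x 34 mm, 45 mm high; origin at the centre of its underside
- perfume: bystander: small perfume bottle, 36 mm across, 85 mm high; origin at the centre of its underside
- cream_tin: bystander: round flat aluminium cream tin, 64 mm across, 24 mm high; origin at the centre of its underside

How it is judged:
On the way, in this order (a step that is already met when the one before it is completed fails the run):
1. the jar has been set down upright on the table (height (world z) of jar below 0.006 m and angle between jar's own z axis and vertical below 0.1 rad and linear speed of jar below 0.03 m/s), for 0.2 s.
2. the scraper has been brought onto the cabinet top (x of scraper in the frame of cabinet between -0.09 and 0.09 m and y of scraper in the frame of cabinet between -0.13 and 0.13 m and z of scraper in the frame of cabinet between 0.088 and 0.104 m), for 0.1 s.
3. every piece of the bangle is in the box (x of piece1 in the frame of box between -0.092 and 0.092 m and y of piece1 in the frame of box between -0.054 and 0.054 m and z of piece1 in the frame of box between -0.015 and 0.075 m and x of piece2 in the frame of box between -0.092 and 0.092 m and y of piece2 in the frame of box between -0.054 and 0.054 m and z of piece2 in the frame of box between -0.015 and 0.075 m and x of piece3 in the frame of box between -0.092 and 0.092 m and y of piece3 in the frame of box between -0.054 and 0.054 m and z of piece3 in the frame of box between -0.015 and 0.075 m and x of piece4 in the frame of box between -0.092 and 0.092 m and y of piece4 in the frame of box between -0.054 and 0.054 m and z of piece4 in the frame of box between -0.015 and 0.075 m and x of piece5 in the frame of box between -0.092 and 0.092 m and y of piece5 in the frame of box between -0.054 and 0.054 m and z of piece5 in the frame of box between -0.015 and 0.075 m and x of piece6 in the frame of box between -0.092 and 0.092 m and y of piece6 in the frame of box between -0.054 and 0.054 m and z of piece6 in the frame of box between -0.015 and 0.075 m), for 0.2 s.
4. the lid is fully home on the box, all its clips still up (x of lid in the frame of box between -0.006 and 0.006 m and y of lid in the frame of box between -0.006 and 0.006 m and z of lid in the frame of box between 0.079 and 0.085 m and angle between the x axis of lid and the x axis of box, either way round below 0.06 rad and angle between lid's own z axis and vertical below 0.04 rad and value of joint each of clip_a, clip_b, clip_c, clip_d below 0.15 rad), for 0.2 s.
5. two diagonally opposite clips are down, the other two still up (((x of lid in the frame of box between -0.006 and 0.006 m and y of lid in the frame of box between -0.006 and 0.006 m and z of lid in the frame of box between 0.079 and 0.085 m and angle between the x axis of lid and the x axis of box, either way round below 0.06 rad and angle between lid's own z axis and vertical below 0.04 rad and value of joint each of clip_a, clip_c above 0.42 rad and value of joint each of clip_b, clip_d below 0.15 rad) or (x of lid in the frame of box between -0.006 and 0.006 m and y of lid in the frame of box between -0.006 and 0.006 m and z of lid in the frame of box between 0.079 and 0.085 m and angle between the x axis of lid and the x axis of box, either way round below 0.06 rad and angle between lid's own z axis and vertical below 0.04 rad and value of joint each of clip_b, clip_d above 0.42 rad and value of joint each of clip_a, clip_c below 0.15 rad))), for 0.2 s.
At the end, for the whole second after the job is handed in: every piece present is in the box; the lid is fully home (within 6 mm of the box's middle, 3 mm in height, 0.06 rad), all four clips down (over 0.42 rad); the scraper is on the table, over 12 cm from the box's middle; the jar stands upright on the cabinet top; lid, scraper and jar at rest (all of step 3 and x of lid in the frame of box between -0.006 and 0.006 m and y of lid in the frame of box between -0.006 and 0.006 m and z of lid in the frame of box between 0.079 and 0.085 m and angle between the x axis of lid and the x axis of box, either way round below 0.06 rad and angle between lid's own z axis and vertical below 0.04 rad and value of joint each of clip_a, clip_b, clip_c, clip_d above 0.42 rad and height (world z) of scraper below 0.04 m and horizontal distance between scraper and box above 0.12 m and x of jar in the frame of cabinet between -0.075 and 0.075 m and y of jar in the frame of cabinet between -0.105 and 0.095 m and z of jar in the frame of cabinet between 0.092 and 0.1 m and angle between jar's own z axis and vertical below 0.1 rad and linear speed of each of jar, scraper, lid below 0.02 m/s); the robot touches nothing.
It fails at once if the fingers touch a piece of broken glass (contact force between the fingers and piece1 above 0.5 N or contact force between the fingers and piece2 above 0.5 N or contact force between the fingers and piece3 above 0.5 N or contact force between the fingers and piece4 above 0.5 N or contact force between the fingers and piece5 above 0.5 N or contact force between the fingers and piece6 above 0.5 N).
It fails at once if a bystander is moved more than 3 cm (distance of any of mirror, bangle, claw_clip, perfume, cream_tin from where it was at the start of the episode above 0.03 m).
Of piece1, piece2, piece3, piece4, piece5, piece6 only 3 to 6 are there at a start; the rules pass over those that are not, and their reading is None.
At some moment in a run one of scraper, lid, piece1, piece2, piece3, piece4, piece5, piece6 may be knocked a few centimetres aside while the robot is not near it.
Once in a run the grip may slacken for a moment while it holds something.
It also fails if it takes over 210 s, if anything falls off the work surface, if the arm or the gripper's body presses on something with over 40 N, if the wrist force passes 120 N, or if a joint passes its speed limit or range.

ROBOT

A 6-joint arm with a two-finger parallel gripper is mounted at the origin on the work surface. World frame = base frame: x ahead of the robot, y to its left, z up, the work surface at z = 0. Lengths are in m, angles in rad, forces in N, time in s.
With the tool pointing down it reaches from about 0.35 to 0.775 m from the base axis. Payload 7.3 kg.
Tool frame: the origin (TCP) lies between the finger pads; the fingertips stand 17 mm ahead of it and the grasp point (between the pads) lies 2 mm behind it; z points along the fingers, y is the direction in which the jaws open and shut (so a half turn about z gives the same grasp; the last joint's range is limited). The gripper opens to 92 mm and grips with 3 to 60 N. Pads are 19 mm wide; open, the fingers measure 130 mm over their backs; the gripper's body (75 mm by 190 mm) begins 47 mm behind the grasp point.
Start: joints at [-1.278, 0.342, 1.524, -0, 1.275, -0.146], TCP at [0.223, -0.475, 0.244] pointing down, gripper open.
Joint ranges: [-2.53, 2.53], [-0.77, 2.02], [0.04, 2.7], [-1, 4.14], [0.28, 2.66], [-3.11, 3.11]. Speed limits (rad/s): [2.57, 2.57, 3.14, 3.14, 3.14, 3.14].

INTERFACE

Orientations are given as [roll, pitch, yaw] about the fixed x, y, z axes, in that order (R = Rz(yaw) Ry(pitch) Rx(roll)).
In Python, from cell import sensors, vision, hand_in gives the robot as it stands.
- The arm moves only by the tool step_arm, never from a script. Its argument "series" is a list of rows, each a list of 5 numbers: the opening, from 0 (shut) to 1 (fully open), then the shift along the world's x, y, z each as a share of 25 mm, from -1 to 1, then the turn about the world's z as a share of 0.08 rad, from -1 to 1. A call has 1 to 12 rows; each row shifts and turns the commanded pose from where the row before left it; what a row does not reach is not made up. A row lasts 1/10 s, in which the tool goes at most 50 mm and 8.59 degrees, less where a joint would pass 70% of its speed; a pose out of reach is approached as far as the arm can. A call with a number of a shift or a turn outside -1 to 1 is refused whole. A call with a gripper value outside its range is refused whole. The fingers move at their own pace and stop on an object; "squeeze" is the grip in N (left out, the last holds). Time passes only in rows, so rows that do not move let the fingers close. It gives the time, the measured TCP pose, the force and the opening at its end, in the units of the state.
- sensors.observe(): the state, without advancing time (a new reading comes with each control period).
- vision.read_camera(name): name is "side" or "top"; returns a dict with "pixels" (400x640x3 uint8, blue, green, red), "range_z" (400x640 float32, m along the optical axis (not along the pixel's ray), 0 where there is no reading), "camera_matrix" (3x3 intrinsics, pixels), "pose" (4x4, takes a point from camera to world coordinates). Camera axes: x right, y down, z forward; pixel columns grow to the right and rows downward; lengths in m; the calibration is good to about 2 mm. A picture is of the moment at which its call begins.
- hand_in(): hands the job in, once; it reports no verdict.
The state is a dict: "time": time; "qpos": joint angles; "qvel": joint speeds; "joint_efforts": joint torques, N m; "tool_pos": TCP position; "tool_rot": TCP orientation; "contact_force": force on the tool from outside, world axes, zero at the start; "torque": the same for the moment, N m; "opening": finger opening in m.
Only numpy, scipy, OpenCV 4.12 (cv2) and the standard library are available. Lean on these libraries where they do the work, as an engineer would, in place of code of your own. Each camera call takes 0.05 s, during which the arm holds its last target.

## Working session

There is one attempt and no reset: what is moved stays moved. The work goes in short steps, Python scripts to look and compute and a tool call to move; the robot and the scene stay as the last step left them, time stands still between calls to the robot, and variables do not carry over. Pictures are saved under pics/ and viewed, and the job is handed in when it is done.

Besides the shell and the picture viewer there is one more tool, called after "Emit:" by a JSON object that holds its "name" and its "arguments". step_arm: Moves the arm, as the interface text tells. Its arguments: {"type":"object","properties":{"series":{"type":"array","items":{"type":"array","items":{"type":"number","minimum":-1,"maximum":1}}},"squeeze":{"type":"number"}},"required":["series"]}

```bash
ls; mkdir -p pics
cat > h.py <<'E'
import numpy as np, cv2
from cell import sensors, vision
def snap(n,f):
    d=vision.read_camera(n); cv2.imwrite('pics/'+f,d['pixels']); return d
def pts(d):
    K=d['camera_matrix'];z=d['range_z'];v,u=np.mgrid[0:z.shape[0],0:z.shape[1]]
    c=np.stack([(u-K[0,2])/K[0,0]*z,(v-K[1,2])/K[1,1]*z,z],-1)
    P=d['pose'];w=c@P[:3,:3].T+P[:3,3]; w[z==0]=np.nan; return w
def ray(d,u,v,h):
    K=d['camera_matrix'];P=d['pose'];r=P[:3,:3]@np.array([(u-K[0,2])/K[0,0],(v-K[1,2])/K[1,1],1]);o=P[:3,3]
    return o+r*(h-o[2])/r[2]
E
python3 - <<'E'
from h import *
np.set_printoptions(precision=3,suppress=True)
for n in('top','side'):
    d=snap(n,n+'0.png'); print(n,d['camera_matrix'],d['pose'])
print(sensors.observe())
E
```

```text
pics
top [[363.376   0.    318.797]
 [  0.    363.376 202.045]
 [  0.      0.      1.   ]] [[-0.016 -0.991  0.133  0.441]
 [-1.     0.015 -0.01  -0.058]
 [ 0.008 -0.133 -0.991  0.944]
 [ 0.     0.     0.     1.   ]]
side [[374.928   0.    312.734]
 [  0.    374.928 205.691]
 [  0.      0.      1.   ]] [[-0.969 -0.16   0.189  0.403]
 [-0.247  0.655 -0.715  0.478]
 [-0.01  -0.739 -0.674  0.626]
 [ 0.     0.     0.     1.   ]]
{'time': 0.1, 'qpos': array([-1.278,  0.343,  1.525, -0.   ,  1.275, -0.146]), 'qvel': array([-0.001, -0.001, -0.004, -0.001, -0.001,  0.   ]), 'joint_efforts': array([  0.001, -43.2  , -24.47 ,   0.072,   0.053,  -0.   ]), 'tool_pos': array([ 0.223, -0.475,  0.243]), 'tool_rot': array([-3.14 , -0.   ,  0.439]), 'contact_force': array([ 0.034,  0.052, -0.189]), 'torque': array([0.016, 0.039, 0.032]), 'opening': 0.09149376307387305}
```

```bash
ls -la pics
```

```text
total 848
drwxr-xr-x 2 agent agent   4096 Dec  6 06:18 .
drwxr-xr-x 3 agent agent   4096 Dec  6 06:18 ..
-rw-r--r-- 1 agent agent 428333 Dec  6 06:18 side0.png
-rw-r--r-- 1 agent agent 429132 Dec  6 06:18 top0.png
```

View pics/top0.png

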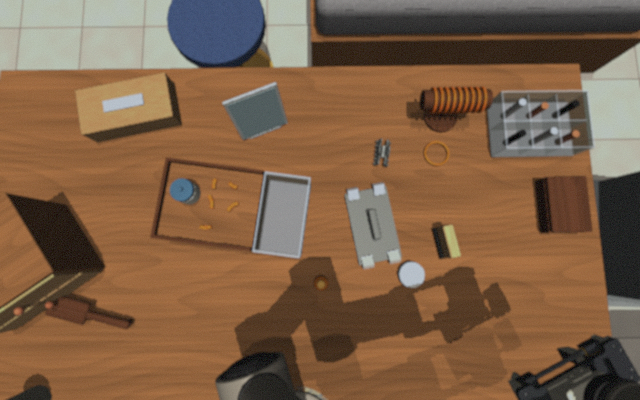

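View pics/side0.png

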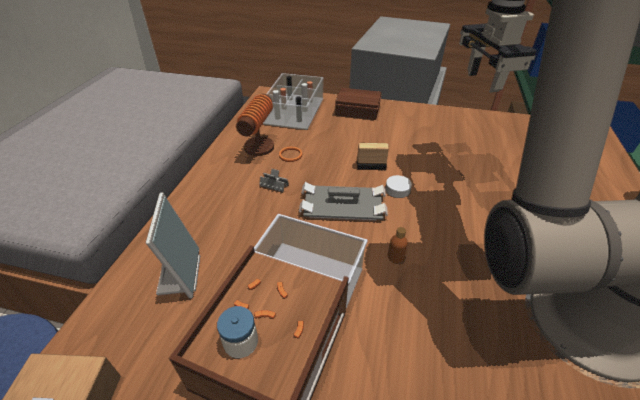

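The top view shows the cabinet at (160–265, 160–250) with the jar at (184,190) and five glass pieces. The box is at (283,214), the lid at (373,225), the scraper at (447,240), the tin at (411,274) and the perfume at (320,283).

```bash
cat > m.py <<'E'
from h import *
np.set_printoptions(precision=4,suppress=True)
d=snap('top','t1.png');w=pts(d);im=d['pixels']
cv2.imwrite('pics/t1z.png',cv2.resize(im[130:310,140:480],None,fx=2.3,fy=2.3,interpolation=cv2.INTER_CUBIC))
def comp(mask,roi,name,mn=15):
    m=np.zeros(mask.shape,np.uint8);x0,y0,x1,y1=roi;m[y0:y1,x0:x1]=mask[y0:y1,x0:x1]
    n,l,s,c=cv2.connectedComponentsWithStats(m)
    for i in range(1,n):
        if s[i,4]<mn: continue
        q=w[l==i];q=q[~np.isnan(q[:,0])]
        r=cv2.minAreaRect((q[:,:2]*1000).astype(np.float32))
        print(name,'px',c[i],'n',s[i,4],'rect c',np.round(r[0],1),'size',np.round(r[1],1),'ang',round(r[2],2),'z med/max',np.median(q[:,2]).round(4),q[:,2].max().round(4))
hsv=cv2.cvtColor(im,cv2.COLOR_BGR2HSV);Z=w[...,2]
E
python3 - <<'E'
from m import *
comp((Z>0.1)&(Z<0.2),(140,140,320,270),'rail')
comp((Z>0.080)&(Z<0.2),(140,140,320,270),'cab+box')
comp((Z>0.13),(140,140,240,230),'jar',5)
comp((Z>0.005),(335,170,408,275),'lid')
comp((Z>0.03),(340,180,405,270),'lidhandle')
comp((Z>0.03),(425,215,470,265),'scr')
comp((Z>0.01),(425,215,470,265),'scr')
comp((Z>0.01),(370,130,400,170),'claw')
comp((Z>0.01),(390,255,435,295),'tin')
comp((Z>0.01),(305,270,335,300),'perf')
comp((Z>0.01),(215,75,300,145),'mirror')
print(hsv[225:232,200:212].tolist())
E
```

```text
rail px [190.8832 200.7023] n 1199 rect c [553.7 191.8] size [230.8 190.1] ang 81.51 z med/max 0.1109 0.1154
rail px [184.2613 191.4606] n 597 rect c [578.9 236. ] size [50.6 50.9] ang 17.2 z med/max 0.1534 0.1637
rail px [213.3684 183.7368] n 38 rect c [601.6 179.1] size [ 9.5 22.1] ang 80.76 z med/max 0.1029 0.1069
rail px [231.8125 185.4375] n 32 rect c [596.2 135.9] size [20.3  9. ] ang 55.84 z med/max 0.1032 0.1072
rail px [210.4074 201.4259] n 54 rect c [559.5 185.5] size [31.4 11.6] ang 11.94 z med/max 0.1029 0.1057
rail px [231.6667 206.3148] n 54 rect c [547.4 135.8] size [10.1 31. ] ang 35.49 z med/max 0.1027 0.1071
rail px [204.6591 227.2045] n 44 rect c [500.  197.7] size [25.9  9.4] ang 89.65 z med/max 0.1031 0.1061
cab+box px [212.0742 205.0221] n 8894 rect c [546.  136.4] size [342.7 192.4] ang 81.42 z med/max 0.0958 0.1637
jar px [182.1737 190.5111] n 495 rect c [579.1 236.1] size [50.3 50.6] ang 55.07 z med/max 0.154 0.1637
lid px [372.2565 225.7625] n 3322 rect c [ 504.6 -204.1] size [208.4 111.2] ang 10.18 z med/max 0.0153 0.0546
lid px [403.0588 269.1176] n 102 re
[... 1589 characters left out ...]
180], [16, 193, 177], [15, 192, 173], [16, 192, 171], [16, 186, 166], [16, 189, 155], [14, 176, 149], [14, 167, 134]], [[14, 152, 151], [14, 171, 149], [14, 165, 158], [16, 172, 160], [16, 177, 163], [14, 178, 158], [14, 174, 160], [14, 164, 165], [13, 164, 152], [14, 164, 140], [14, 157, 138], [14, 154, 134]], [[12, 152, 143], [13, 151, 145], [13, 155, 148], [13, 151, 147], [14, 149, 147], [13, 150, 148], [13, 158, 144], [13, 160, 143], [13, 149, 145], [12, 147, 142], [13, 156, 134], [14, 155, 135]], [[13, 147, 149], [13, 142, 147], [14, 146, 145], [13, 151, 145], [14, 153, 142], [13, 149, 142], [13, 149, 139], [14, 145, 144], [13, 148, 143], [13, 151, 142], [14, 153, 143], [14, 143, 141]]]
```

View pics/t1z.png

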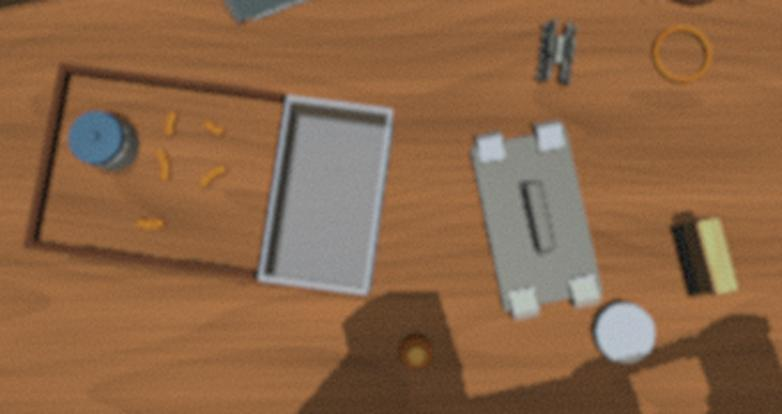

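```bash
cat > cabs.py <<'E'
import numpy as np
C=np.array([.5537,.1918]);YAW=-0.1481
X=np.array([np.cos(YAW),np.sin(YAW)]);Y=np.array([-X[1],X[0]])
def tocab(p): p=np.asarray(p)-C; return np.array([p@X,p@Y])
def toworld(a): return C+a[0]*X+a[1]*Y
E
python3 - <<'E'
from cabs import *
for n,p in dict(jar=(.579,.236),a=(.6016,.1791),b=(.5962,.1359),c=(.5595,.1855),d=(.5474,.1358),e=(.5,.1977)).items(): print(n,tocab(p).round(4))
E
```

```text
jar [0.0185 0.0474]
a [ 0.0492 -0.0055]
b [ 0.0503 -0.049 ]
c [ 0.0067 -0.0054]
d [ 0.002  -0.0563]
e [-0.054  -0.0021]
```

Emit:
{"name": "step_arm", "arguments": {"series": [[0.8,0.475,0.948,0,0.41],[0.8,0.475,0.948,0,0.41],[0.8,0.475,0.948,0,0.41],[0.8,0.475,0.948,0,0.41],[0.8,0.475,0.948,0,0.41],[0.8,0.475,0.948,0,0.41],[0.8,0.475,0.948,0,0.41],[0.8,0.475,0.948,0,0.41],[0.8,0.475,0.948,0,0.41],[0.8,0.475,0.948,0,0.41]]}}

```text
time: 1.15
tool_pos: [0.3421, -0.2372, 0.2436]
tool_rot: [-3.141, -0.0, 0.768]
contact_force: [0.0, 0.7, 0.5]
opening: 0.0733
```

Emit:
{"name": "step_arm", "arguments": {"series": [[0.8,0.475,0.948,0,0.41],[0.8,0.475,0.948,0,0.41],[0.8,0.475,0.948,0,0.41],[0.8,0.475,0.948,0,0.41],[0.8,0.475,0.948,0,0.41],[0.8,0.475,0.948,0,0.41],[0.8,0.475,0.948,0,0.41],[0.8,0.475,0.948,0,0.41],[0.8,0.475,0.948,0,0.41],[0.8,0.475,0.948,0,0.41]]}}

```text
time: 2.15
tool_pos: [0.4608, -0.0002, 0.2436]
tool_rot: [-3.141, 0.0, 1.096]
contact_force: [-0.4, 0.2, -0.5]
opening: 0.0735
```

Emit:
{"name": "step_arm", "arguments": {"series": [[0.8,0.475,0.948,0,0.41],[0.8,0.475,0.948,0,0.41],[0.8,0.475,0.948,0,0.41],[0.8,0.475,0.948,0,0.41],[0.8,0.475,0.948,0,0.41],[0.8,0.475,0.948,0,0.41],[0.8,0.475,0.948,0,0.41],[0.8,0.475,0.948,0,0.41],[0.8,0.475,0.948,0,0.41],[0.8,0.475,0.948,0,0.41],[0.8,0,0,0,0],[0.8,0,0,0,0]]}}

```text
time: 3.35
tool_pos: [0.579, 0.2358, 0.2429]
tool_rot: [-3.14, 0.001, 1.423]
contact_force: [-0.1, -0.0, -0.8]
opening: 0.0735
```

Emit:
{"name": "step_arm", "arguments": {"series": [[0.8,0,0,-0.8,0],[0.8,0,0,-0.8,0],[0.8,0,0,-0.8,0],[0.8,0,0,-0.8,0],[0.8,0,0,-0.8,0],[0.8,0,0,-0.76,0],[0.8,0,0,0,0]]}}

```text
time: 4.05
tool_pos: [0.5774, 0.2341, 0.1222]
tool_rot: [-3.136, 0.003, 1.421]
contact_force: [-0.5, 1.0, 0.3]
opening: 0.0733
```

Emit:
{"name": "step_arm", "arguments": {"series": [[0.5,0,0,0,0],[0.4,0,0,0,0],[0.4,0,0,0,0],[0.4,0,0,0,0],[0.4,0,0,0,0],[0.4,0,0,0,0]], "squeeze": 25}}

```text
time: 4.65
tool_pos: [0.5802, 0.2357, 0.1262]
tool_rot: [3.139, -0.001, 1.423]
contact_force: [0.3, -1.4, 6.3]
opening: 0.0517
```

Emit:
{"name": "step_arm", "arguments": {"series": [[0.4,0,0,0.4,0],[0.4,0,0,0.8,0],[0.4,0,0,0.8,0],[0.4,0,0,0.8,0],[0.4,0,0,0.8,0],[0.4,0,0,0.8,0],[0.4,0,0,0.4,0],[0.4,0,0,0,0]]}}

```text
time: 5.45
tool_pos: [0.5797, 0.236, 0.2462]
tool_rot: [3.139, -0.001, 1.423]
contact_force: [0.4, -0.1, -2.1]
opening: 0.0517
```

Run:
```python
from h import *
snap('side','s2.png')
```

```text
(no output)
```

View pics/s2.png

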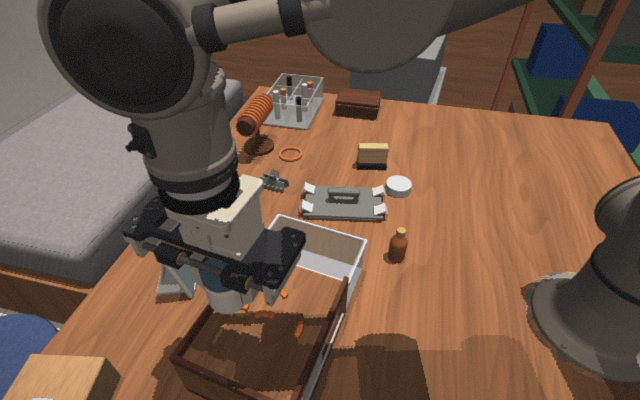

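The jar is held in the jaws around (225,285), clear of the cabinet top. Next I carry it to the free spot near (0.59, -0.34).

Emit:
{"name": "step_arm", "arguments": {"series": [[0.4,0,-0.5,0,0],[0.4,0,-0.96,0,0],[0.4,0,-0.96,0,0],[0.4,0,-0.96,0,0],[0.4,0,-0.96,0,0],[0.4,0,-0.96,0,0],[0.4,0,-0.96,0,0],[0.4,0,-0.96,0,0],[0.4,0,-0.96,0,0],[0.4,0,-0.96,0,0],[0.4,0,-0.96,0,0],[0.4,0,-0.96,0,0]]}}

```text
time: 6.7
tool_pos: [0.5783, -0.0425, 0.2434]
tool_rot: [-3.139, 0.0, 1.422]
contact_force: [-0.2, 0.4, -2.2]
opening: 0.0517
```

Emit:
{"name": "step_arm", "arguments": {"series": [[0.4,0.05,-0.96,0,0],[0.4,0.05,-0.96,0,0],[0.4,0.05,-0.96,0,0],[0.4,0.05,-0.96,0,0],[0.4,0.05,-0.96,0,0],[0.4,0.05,-0.96,0,0],[0.4,0.05,-0.96,0,0],[0.4,0.05,-0.96,0,0],[0.4,0,-0.96,0,0],[0.4,0,-0.96,0,0],[0.4,0,-0.96,0,0],[0.4,0,-0.96,0,0]]}}

```text
time: 7.9
tool_pos: [0.5881, -0.3302, 0.2431]
tool_rot: [-3.139, -0.001, 1.422]
contact_force: [-0.7, 0.5, -2.4]
opening: 0.0516
```

Run:
```python
from h import *
snap('side','s3.png');snap('top','t3.png')
```

```text
(no output)
```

View pics/s3.png

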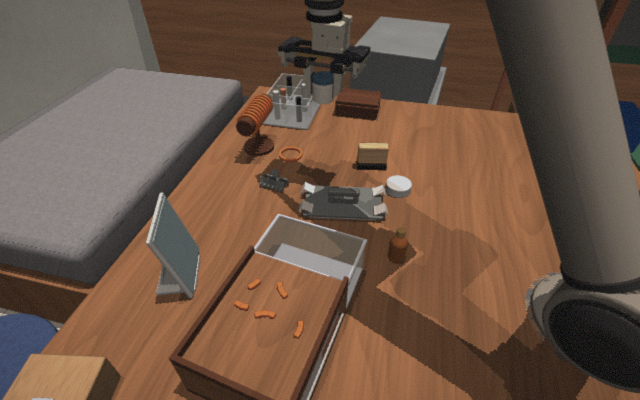

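View pics/t3.png

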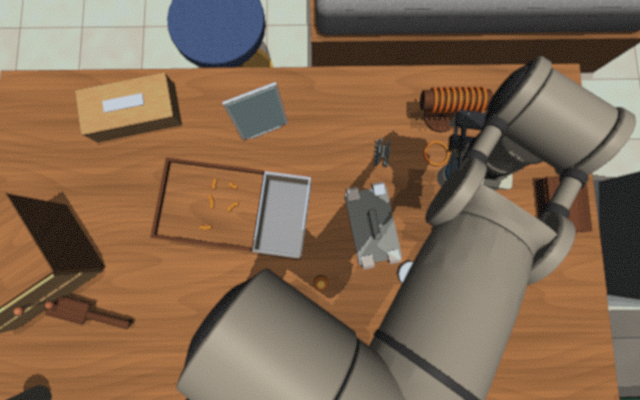

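Emit:
{"name": "step_arm", "arguments": {"series": [[0.4,0,0,-0.8,0],[0.4,0,0,-0.8,0],[0.4,0,0,-0.8,0],[0.4,0,0,-0.8,0],[0.4,0,0,-0.8,0],[0.4,0,0,-0.8,0],[0.4,0,0,-0.8,0],[0.4,0,0,-0.8,0],[0.4,0,0,-0.8,0],[0.4,0,0,-0.8,0],[0.4,0,0,-0.2,0],[0.4,0,0,0,0]]}}

```text
time: 9.2
tool_pos: [0.5883, -0.3281, 0.0384]
tool_rot: [-3.139, -0.001, 1.423]
contact_force: [-0.0, -0.6, -1.3]
opening: 0.0516
```

Emit:
{"name": "step_arm", "arguments": {"series": [[0.4,0,0,-0.1,0],[0.4,0,0,-0.1,0],[0.4,0,0,0,0]]}}

```text
time: 9.5
tool_pos: [0.5894, -0.3288, 0.0352]
tool_rot: [3.141, 0.0, 1.423]
contact_force: [-0.8, 0.5, -1.1]
opening: 0.0517
```

Emit:
{"name": "step_arm", "arguments": {"series": [[0.4,0,0,-0.1,0],[0.4,0,0,-0.1,0],[0.4,0,0,0,0],[0.4,0,0,0,0]]}}

```text
time: 9.9
tool_pos: [0.5895, -0.329, 0.0303]
tool_rot: [3.141, 0.0, 1.423]
contact_force: [-0.7, -0.5, 2.0]
opening: 0.0519
```

Emit:
{"name": "step_arm", "arguments": {"series": [[0.6,0,0,0,0],[0.8,0,0,0,0],[0.85,0,0,0,0],[0.85,0,0,0,0],[0.85,0,0,0.3,0],[0.85,0,0,0.9,0],[0.85,0,0,0.9,0],[0.85,0,0,0.9,0],[0.85,0,0,0.9,0],[0.85,0,0,0.9,0],[0.85,0,0,0.9,0]]}}

```text
time: 11.0
tool_pos: [0.5893, -0.3287, 0.1739]
tool_rot: [3.141, 0.0, 1.423]
contact_force: [0.7, 0.1, -0.2]
opening: 0.0781
```

Run:
```python
from h import *
snap('side','s4.png')
d=vision.read_camera('side');w=pts(d);hsv=cv2.cvtColor(d['pixels'],cv2.COLOR_BGR2HSV)
m=(w[...,2]>.025)&(abs(w[...,0]-.459)<.08)&(abs(w[...,1]+.384)<.07)&(w[...,2]<.08);q=w[m]
print(len(q),cv2.minAreaRect((q[:,:2]*1000).astype(np.float32)),q[:,2].max())
```

```text
551 ((444.7695007324219, -349.5802001953125), (80.24441528320312, 117.11737823486328), 28.597923278808594) 0.07155525689851494
```

View pics/s4.png

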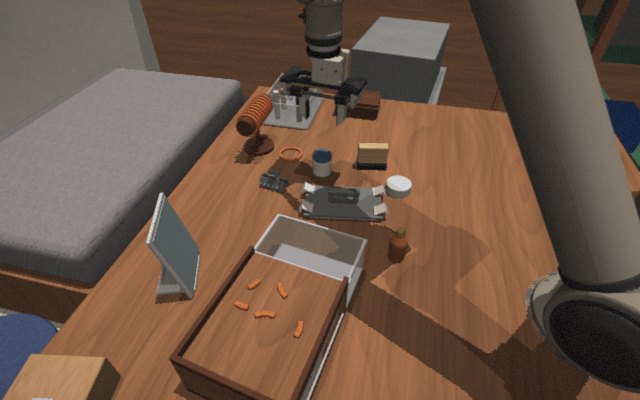

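Emit:
{"name": "step_arm", "arguments": {"series": [[0.85,-0.325,-0.139,0,-0.955],[0.85,-0.325,-0.139,0,-0.955],[0.85,-0.325,-0.139,0,-0.955],[0.85,-0.325,-0.139,0,-0.955],[0.85,-0.325,-0.139,0,-0.955],[0.85,-0.325,-0.139,0,-0.955],[0.85,-0.325,-0.139,0,-0.955],[0.85,-0.325,-0.139,0,-0.955]]}}

```text
time: 11.9
tool_pos: [0.5237, -0.3564, 0.1713]
tool_rot: [-3.14, 0.0, 0.808]
contact_force: [0.2, 0.8, 0.6]
opening: 0.0782
```

Emit:
{"name": "step_arm", "arguments": {"series": [[0.75,-0.325,-0.139,0,-0.955],[0.75,-0.325,-0.139,0,-0.955],[0.75,-0.325,-0.139,0,-0.955],[0.75,-0.325,-0.139,0,-0.955],[0.75,-0.325,-0.139,0,-0.955],[0.75,-0.325,-0.139,0,-0.955],[0.75,-0.325,-0.139,0,-0.955],[0.75,-0.325,-0.139,0,-0.955],[0.75,0,0,0,0]]}}

```text
time: 12.8
tool_pos: [0.4583, -0.3845, 0.1715]
tool_rot: [-3.141, 0.001, 0.199]
contact_force: [-1.4, 0.1, -1.1]
opening: 0.0687
```

Run:
```python
from h import *
d=snap('side','s5.png');w=pts(d)
m=(w[...,2]>.025)&(abs(w[...,0]-.459)<.07)&(abs(w[...,1]+.384)<.05)&(w[...,2]<.08);q=w[m]
for b in range(25,80,5):
  k=q[(q[:,2]>b/1e3)&(q[:,2]<=b/1e3+.005)]
  if len(k): print(b,len(k),k.min(0),k.max(0))
```

```text
25 44 [ 0.42261307 -0.38128439  0.02511954] [ 0.50126334 -0.36583723  0.02995507]
30 44 [ 0.42298071 -0.38163227  0.03011808] [ 0.5027438  -0.36518678  0.03497883]
35 42 [ 0.42337415 -0.3840504   0.03534714] [ 0.50325421 -0.36634213  0.03980837]
40 47 [ 0.4220473  -0.38627065  0.04002478] [ 0.49813469 -0.36307891  0.04491647]
45 47 [ 0.42234581 -0.38202356  0.0450351 ] [ 0.49842617 -0.36550976  0.04992136]
50 49 [ 0.42271123 -0.38212007  0.05013762] [ 0.4993492  -0.36415323  0.05461281]
55 49 [ 0.42347493 -0.38289913  0.05500593] [ 0.49941965 -0.3647751   0.05994105]
60 46 [ 0.42173929 -0.38465372  0.0600176 ] [ 0.50120017 -0.36291724  0.06489741]
65 162 [ 0.42206388 -0.40142449  0.06515448] [ 0.50230602 -0.36565133  0.06994157]
70 14 [ 0.42856599 -0.39388274  0.07001687] [ 0.49514205 -0.36541526  0.07106522]
```

View pics/s5.png

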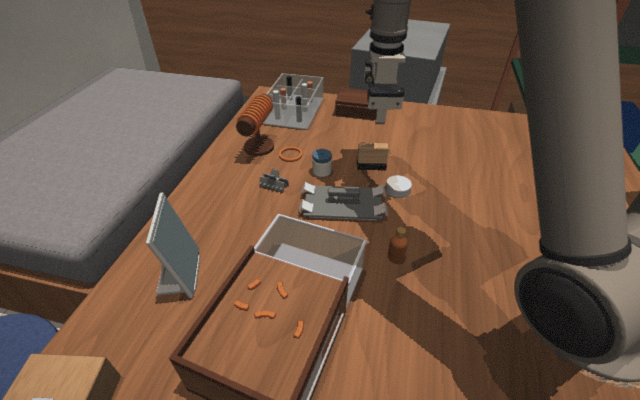

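Emit:
{"name": "step_arm", "arguments": {"series": [[0.75,0,0,-0.85,0],[0.75,0,0,-0.85,0],[0.75,0,0,-0.85,0],[0.75,0,0,-0.85,0],[0.75,0,0,-0.85,0],[0.75,0,0,-0.85,0],[0.75,0,0,0,0]]}}

```text
time: 13.55
tool_pos: [0.4583, -0.3825, 0.0416]
tool_rot: [-3.136, 0.003, 0.203]
contact_force: [-0.9, 0.6, 0.1]
opening: 0.0687
```

Emit:
{"name": "step_arm", "arguments": {"series": [[0.2,0,0,0,0],[0.2,0,0,0,0],[0.1,0,0,0,0],[0.1,0,0,0,0],[0.1,0,0,0,0],[0.1,0,0,0,0],[0.1,0,0,0,0]], "squeeze": 40}}

```text
time: 14.25
tool_pos: [0.4595, -0.3847, 0.0451]
tool_rot: [3.141, -0.0, 0.2]
contact_force: [-0.3, 0.1, 2.3]
opening: 0.0258
```

Emit:
{"name": "step_arm", "arguments": {"series": [[0.1,0,0,0.4,0],[0.1,0,0,0.8,0],[0.1,0,0,0.8,0],[0.1,0,0,0.8,0],[0.1,0,0,0.8,0],[0.1,0,0,0.8,0],[0.1,0,0,0.8,0],[0.1,0,0,0.8,0],[0.1,0,0,0.8,0],[0.1,0,0,0.8,0],[0.1,0,0,0,0]]}}

```text
time: 15.35
tool_pos: [0.4601, -0.3851, 0.2379]
tool_rot: [3.137, -0.003, 0.201]
contact_force: [0.1, -0.7, -1.6]
opening: 0.026
```

```bash
cat > pc.py <<'E'
from m import *
from cabs import *
m=((hsv[...,0]<22)&(hsv[...,1]>150)&(hsv[...,2]>135)).astype(np.uint8)
reg=np.zeros_like(m)
P=np.stack([(w[...,0]-C[0])*X[0]+(w[...,1]-C[1])*X[1],(w[...,0]-C[0])*Y[0]+(w[...,1]-C[1])*Y[1]],-1)
def pieces():
    mm=m.astype(bool)&(Z>.0985)&(Z<.11)&(abs(P[...,0])<.086)&(P[...,1]>-.16)&(P[...,1]<.106)
    mm|=(Z>.1005)&(Z<.11)&(abs(P[...,0])<.080)&(P[...,1]>-.16)&(P[...,1]<.1)
    n,l,s,c=cv2.connectedComponentsWithStats(mm.astype(np.uint8))
    for i in range(1,n):
        if s[i,4]>8:
            q=P[l==i]*1000; print('piece px',c[i].round(0),s[i,4],'cab ctr',q.mean(0).round(1),'min',q.min(0).round(1),'max',q.max(0).round(1))
pieces()
E
python3 pc.py
```

```text
piece px [214. 183.] 45 cab ctr [49.9 -5.6] min [ 38.2 -11.5] max [63.8  2.6]
piece px [232. 186.] 37 cab ctr [ 50.  -49.2] min [ 43.1 -59.3] max [ 58.1 -38.9]
piece px [211. 201.] 61 cab ctr [ 6.7 -6. ] min [ -8.7 -13.5] max [24.5  4.9]
piece px [232. 206.] 55 cab ctr [  2.4 -57. ] min [-10.2 -69.2] max [ 16.6 -44.9]
piece px [205. 227.] 48 cab ctr [-54.4  -3. ] min [-59.5 -15.1] max [-47.6  11.2]
```

Emit:
{"name": "step_arm", "arguments": {"series": [[0.1,0.15,0.5,0,-0.16],[0.1,0.15,0.96,0,-0.16],[0.1,0.15,0.96,0,-0.16],[0.1,0.15,0.96,0,-0.16],[0.1,0.15,0.96,0,-0.16],[0.1,0.15,0.96,0,-0.16],[0.1,0.15,0.96,0,-0.16],[0.1,0.15,0.96,0,-0.16],[0.1,0.15,0.96,0,-0.16],[0.1,0.15,0.96,0,-0.16],[0.1,0.15,0.96,0,-0.16],[0.1,0.15,0.96,0,-0.16]]}}

```text
time: 16.6
tool_pos: [0.5035, -0.1066, 0.2332]
tool_rot: [-3.141, 0.003, 0.046]
contact_force: [-0.1, 0.1, -2.4]
opening: 0.0253
```

Emit:
{"name": "step_arm", "arguments": {"series": [[0.1,0.15,0.96,0,-0.16],[0.1,0.15,0.96,0,-0.16],[0.1,0.15,0.96,0,-0.16],[0.1,0.15,0.96,0,-0.16],[0.1,0.15,0.96,0,-0.16],[0.1,0.15,0.96,0,-0.16],[0.1,0.15,0.96,0,-0.16],[0.1,0.15,0.96,0,-0.16],[0.1,0.15,0.96,0,-0.16],[0.1,0.15,0.96,0,-0.16],[0.1,0.15,0.96,0,-0.16],[0.1,0.15,0.8,0,-0.16]]}}

```text
time: 17.8
tool_pos: [0.5485, 0.1773, 0.233]
tool_rot: [3.141, 0.003, -0.107]
contact_force: [1.1, 0.5, -1.9]
opening: 0.0262
```

Emit:
{"name": "step_arm", "arguments": {"series": [[0.1,0.15,0.8,0,-0.16],[0.1,0.1,0.5,0,-0.16],[0.1,0,0,0,-0.16],[0.1,0,0,0,0]]}}

```text
time: 18.2
tool_pos: [0.5549, 0.2083, 0.2335]
tool_rot: [3.14, 0.002, -0.145]
contact_force: [-0.3, -0.4, -1.4]
opening: 0.0257
```

Emit:
{"name": "step_arm", "arguments": {"series": [[0.1,0.06,0.6,-0.4,-0.04],[0.1,0,0.54,-0.4,0],[0.1,0,0,-0.4,0],[0.1,0,0,0,0]]}}

```text
time: 18.6
tool_pos: [0.5558, 0.2371, 0.2022]
tool_rot: [3.139, 0.004, -0.147]
contact_force: [-0.2, -0.4, -2.2]
opening: 0.0258
```

Run:
```python
from h import *
snap('side','s6.png')
```

```text
(no output)
```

View pics/s6.png

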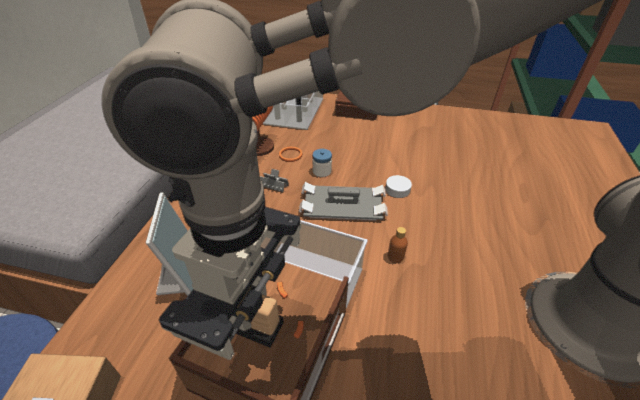

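Emit:
{"name": "step_arm", "arguments": {"series": [[0.1,0,0,-0.6,0],[0.1,0,0,-0.6,0],[0.1,0,0,-0.6,0],[0.1,0,0,-0.4,0],[0.1,0,0,-0.1,0],[0.1,0,0,0,0]]}}

```text
time: 19.25
tool_pos: [0.5572, 0.237, 0.1473]
tool_rot: [3.141, 0.0, -0.149]
contact_force: [-0.2, 0.7, -2.0]
opening: 0.0258
```

Emit:
{"name": "step_arm", "arguments": {"series": [[0.1,0,0,-0.1,0],[0.1,0,0,-0.08,0],[0.1,0,0,0,0],[0.1,0,0,0,0]]}}

```text
time: 19.65
tool_pos: [0.5571, 0.2372, 0.143]
tool_rot: [-3.142, -0.0, -0.148]
contact_force: [0.4, -0.4, -1.7]
opening: 0.0262
```

Emit:
{"name": "step_arm", "arguments": {"series": [[0.1,-0.047,-0.316,-0.04,0],[0.1,-0.047,-0.316,0,0],[0.1,-0.047,-0.316,0,0],[0.1,-0.047,-0.316,0,0],[0.1,-0.047,-0.316,0,0],[0.1,-0.047,-0.316,0,0],[0.1,-0.047,-0.316,0,0],[0.1,-0.047,-0.316,0,0],[0.1,-0.047,-0.316,0,0],[0.1,-0.047,-0.316,0,0],[0.1,-0.047,-0.316,0,0]]}}

```text
time: 20.75
tool_pos: [0.5441, 0.1496, 0.1418]
tool_rot: [3.142, -0.0, -0.148]
contact_force: [-1.0, 1.4, -1.1]
opening: 0.0254
```

Emit:
{"name": "step_arm", "arguments": {"series": [[0.1,-0.047,-0.316,0,0],[0.1,-0.047,-0.316,0,0],[0.1,-0.047,-0.316,0,0],[0.1,-0.047,-0.316,0,0],[0.1,-0.047,-0.316,0,0],[0.1,-0.047,-0.316,0,0],[0.1,-0.047,-0.316,0,0],[0.1,-0.047,-0.316,0,0],[0.1,-0.047,-0.316,0,0],[0.1,-0.047,-0.316,0,0],[0.1,-0.047,-0.316,0,0],[0.1,0,0,0,0]]}}

```text
time: 21.95
tool_pos: [0.5311, 0.0623, 0.1417]
tool_rot: [3.141, 0.0, -0.149]
contact_force: [-0.2, 0.4, -2.0]
opening: 0.0258
```

Emit:
{"name": "step_arm", "arguments": {"series": [[0.1,0,0,0.8,0],[0.1,0,0,0.8,0],[0.1,0,0,0.8,0],[0.1,0,0,0,0]]}}

```text
time: 22.35
tool_pos: [0.5328, 0.0635, 0.2043]
tool_rot: [-3.141, -0.006, -0.148]
contact_force: [0.3, 0.7, -1.6]
opening: 0.0262
```

```bash
python3 pc.py
python3 - <<'E'
from h import *
d=snap('side','s7.png')
E
```

```text
piece px [205. 227.] 48 cab ctr [-54.4  -2.9] min [-59.5 -16.1] max [-47.5  10.9]
```

View pics/s7.png

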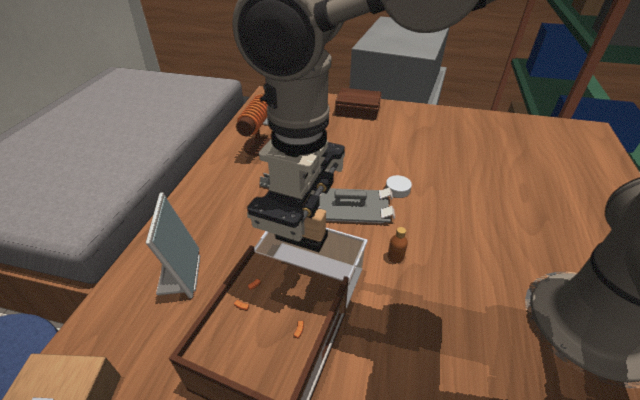

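Emit:
{"name": "step_arm", "arguments": {"series": [[0.1,0.35,0.83,0,0],[0.1,0.35,0.83,0,0],[0.1,0.35,0.83,0,0],[0.1,0.35,0.83,0,0],[0.1,0.35,0.83,0,0],[0.1,0.35,0.83,0,0],[0.1,0.35,0.83,0,0],[0.1,0.35,0.83,0,0],[0.1,0,0,0,0],[0.1,0,0,0,0]]}}

```text
time: 23.45
tool_pos: [0.6004, 0.2293, 0.1998]
tool_rot: [3.14, 0.003, -0.148]
contact_force: [-1.6, -1.5, -1.2]
opening: 0.0259
```

Emit:
{"name": "step_arm", "arguments": {"series": [[0.1,0,0,-0.7,0],[0.1,0,0,-0.7,0],[0.1,0,0,-0.7,0],[0.1,0,0,-0.3,0],[0.1,0,0,0,0],[0.1,0,0,0,0]]}}

```text
time: 24.05
tool_pos: [0.6011, 0.2286, 0.1418]
tool_rot: [3.141, 0.0, -0.149]
contact_force: [0.1, 0.2, -1.3]
opening: 0.0261
```

Emit:
{"name": "step_arm", "arguments": {"series": [[0.1,-0.047,-0.316,0,0],[0.1,-0.047,-0.316,0,0],[0.1,-0.047,-0.316,0,0],[0.1,-0.047,-0.316,0,0],[0.1,-0.047,-0.316,0,0],[0.1,-0.047,-0.316,0,0],[0.1,-0.047,-0.316,0,0],[0.1,-0.047,-0.316,0,0],[0.1,-0.047,-0.316,0,0],[0.1,-0.047,-0.316,0,0],[0.1,-0.047,-0.316,0,0]]}}

```text
time: 25.15
tool_pos: [0.5882, 0.1418, 0.1418]
tool_rot: [3.141, -0.0, -0.148]
contact_force: [-0.1, 1.4, -1.6]
opening: 0.0259
```

Emit:
{"name": "step_arm", "arguments": {"series": [[0.1,-0.047,-0.316,0,0],[0.1,-0.047,-0.316,0,0],[0.1,-0.047,-0.316,0,0],[0.1,-0.047,-0.316,0,0],[0.1,-0.047,-0.316,0,0],[0.1,-0.047,-0.316,0,0],[0.1,-0.047,-0.316,0,0],[0.1,-0.047,-0.316,0,0],[0.1,-0.047,-0.316,0,0],[0.1,-0.047,-0.316,0,0],[0.1,-0.047,-0.316,0,0],[0.1,0,0,0,0]]}}

```text
time: 26.35
tool_pos: [0.5753, 0.0544, 0.1418]
tool_rot: [3.141, 0.0, -0.149]
contact_force: [0.4, 0.0, -1.5]
opening: 0.0258
```

Emit:
{"name": "step_arm", "arguments": {"series": [[0.1,0,0,0.8,0],[0.1,0,0,0.8,0],[0.1,0,0,0.8,0],[0.1,0,0,0,0]]}}

```text
time: 26.75
tool_pos: [0.5769, 0.0557, 0.2046]
tool_rot: [-3.141, -0.006, -0.148]
contact_force: [0.1, -0.4, -1.4]
opening: 0.0257
```

```bash
python3 pc.py
python3 - <<'E'
from h import *
d=snap('side','s8.png')
E
```

```text
piece px [205. 227.] 47 cab ctr [-54.5  -2.7] min [-59.4 -15.1] max [-48.   11.2]
```

View pics/s8.png

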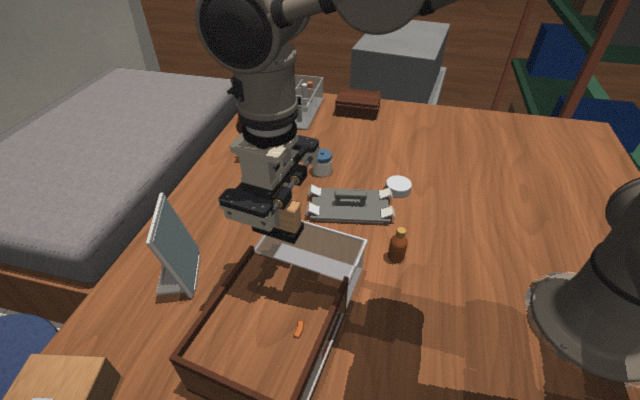

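Emit:
{"name": "step_arm", "arguments": {"series": [[0.1,-0.295,0.935,0,0],[0.1,-0.295,0.935,0,0],[0.1,-0.295,0.935,0,0],[0.1,-0.295,0.935,0,0],[0.1,-0.295,0.935,0,0],[0.1,-0.295,0.935,0,0],[0.1,-0.295,0.935,0,0],[0.1,-0.295,0.935,0,0],[0.1,0,0,0,0],[0.1,0,0,0,0]]}}

```text
time: 27.85
tool_pos: [0.5157, 0.2427, 0.2003]
tool_rot: [3.14, 0.002, -0.147]
contact_force: [-0.3, 0.5, -1.9]
opening: 0.0257
```

Emit:
{"name": "step_arm", "arguments": {"series": [[0.1,0,0,-0.7,0],[0.1,0,0,-0.7,0],[0.1,0,0,-0.7,0],[0.1,0,0,-0.3,0],[0.1,0,0,0,0],[0.1,0,0,0,0]]}}

```text
time: 28.45
tool_pos: [0.5167, 0.2419, 0.1417]
tool_rot: [3.141, -0.0, -0.149]
contact_force: [-0.6, 0.6, -2.6]
opening: 0.0254
```

Emit:
{"name": "step_arm", "arguments": {"series": [[0.1,-0.047,-0.316,0,0],[0.1,-0.047,-0.316,0,0],[0.1,-0.047,-0.316,0,0],[0.1,-0.047,-0.316,0,0],[0.1,-0.047,-0.316,0,0],[0.1,-0.047,-0.316,0,0],[0.1,-0.047,-0.316,0,0],[0.1,-0.047,-0.316,0,0],[0.1,-0.047,-0.316,0,0],[0.1,-0.047,-0.316,0,0],[0.1,-0.047,-0.316,0,0]]}}

```text
time: 29.55
tool_pos: [0.5033, 0.155, 0.1417]
tool_rot: [3.141, 0.0, -0.148]
contact_force: [0.0, 0.9, -1.8]
opening: 0.0254
```

Emit:
{"name": "step_arm", "arguments": {"series": [[0.1,-0.047,-0.316,0,0],[0.1,-0.047,-0.316,0,0],[0.1,-0.047,-0.316,0,0],[0.1,-0.047,-0.316,0,0],[0.1,-0.047,-0.316,0,0],[0.1,-0.047,-0.316,0,0],[0.1,-0.047,-0.316,0,0],[0.1,-0.047,-0.316,0,0],[0.1,-0.047,-0.316,0,0],[0.1,-0.047,-0.316,0,0],[0.1,-0.047,-0.316,0,0],[0.1,0,0,0,0]]}}

```text
time: 30.75
tool_pos: [0.4904, 0.0678, 0.1417]
tool_rot: [3.141, 0.0, -0.149]
contact_force: [-0.3, 1.6, -2.3]
opening: 0.0257
```

Emit:
{"name": "step_arm", "arguments": {"series": [[0.1,0,0,0.8,0],[0.1,0,0,0.8,0],[0.1,0,0,0.8,0],[0.1,0,0,0.8,0],[0.1,0,-0.96,0.4,0],[0.1,0,-0.96,0,0],[0.1,0,-0.96,0,0],[0.1,0,-0.96,0,0],[0.1,0,-0.96,0,0],[0.1,0,-0.96,0,0],[0.1,0,-0.96,0,0],[0.1,0,-0.96,0,0]]}}

```text
time: 31.95
tool_pos: [0.4905, -0.124, 0.2317]
tool_rot: [-3.141, -0.0, -0.148]
contact_force: [-0.6, -0.8, -2.0]
opening: 0.026
```

```bash
python3 pc.py
python3 - <<'E'
from h import *
d=snap('side','s9.png')
E
```

```text
(no output)
```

View pics/s9.png

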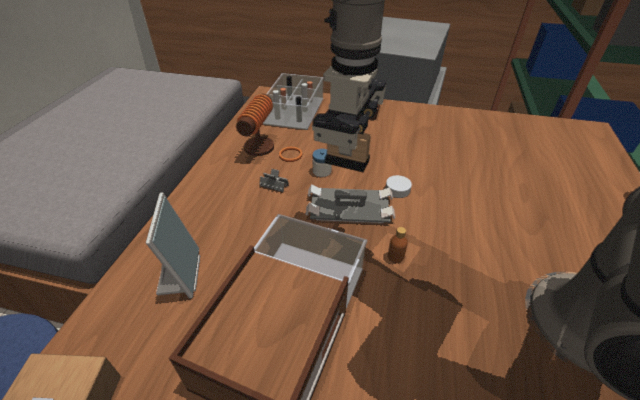

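View pics/t1.png

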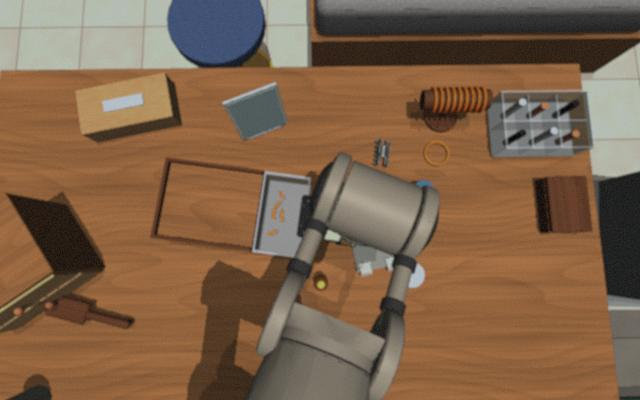

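Emit:
{"name": "step_arm", "arguments": {"series": [[0.1,-0.1,-0.92,0,0],[0.1,-0.1,-0.92,0,0],[0.1,-0.1,-0.92,0,0],[0.1,-0.1,-0.92,0,0],[0.1,-0.1,-0.92,0,0],[0.1,-0.1,-0.92,0,0],[0.1,-0.1,-0.92,0,0],[0.1,-0.1,-0.92,0,0],[0.1,-0.1,-0.92,0,0],[0.1,-0.1,-0.92,0,0],[0.1,-0.1,-0.92,0,0],[0.1,-0.1,-0.92,0,0]]}}

```text
time: 33.25
tool_pos: [0.4608, -0.3993, 0.2316]
tool_rot: [-3.141, 0.0, -0.148]
contact_force: [0.2, -0.5, -1.2]
opening: 0.0258
```

Emit:
{"name": "step_arm", "arguments": {"series": [[0.1,0,0,-0.8,0],[0.1,0,0,-0.8,0],[0.1,0,0,-0.8,0],[0.1,0,0,-0.8,0],[0.1,0,0,-0.8,0],[0.1,0,0,-0.8,0],[0.1,0,0,-0.8,0],[0.1,0,0,-0.8,0],[0.1,0,0,-0.8,0],[0.1,0,0,0,0]]}}

```text
time: 34.25
tool_pos: [0.4596, -0.3971, 0.0488]
tool_rot: [-3.138, 0.005, -0.148]
contact_force: [-0.7, -0.3, -1.8]
opening: 0.0258
```

Run:
```python
from m import *
d=snap('side','s10.png')
```

```text
(no output)
```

View pics/s10.png

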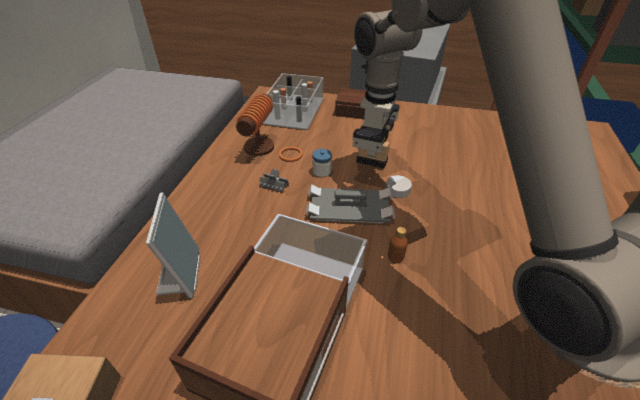

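View pics/t1.png

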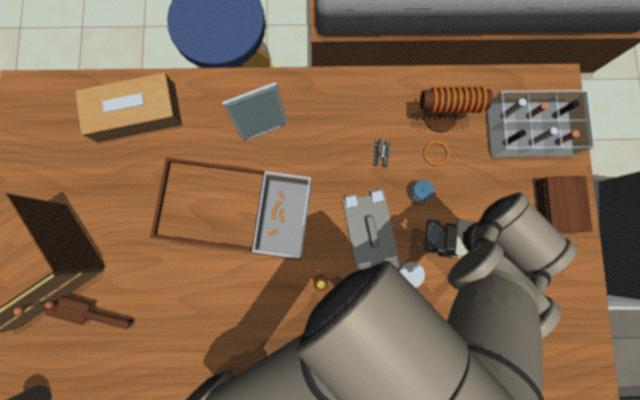

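The scraper is just above its table spot (372,158 in side view). All five pieces are in the box, at about (277,212) in the top view. The lid has been knocked by about 2 cm. I set the scraper down now.

Emit:
{"name": "step_arm", "arguments": {"series": [[0.1,0,0,-0.12,0],[0.1,0,0,-0.1,0],[0.1,0,0,0,0]]}}

```text
time: 34.65
tool_pos: [0.4606, -0.3993, 0.0466]
tool_rot: [3.141, -0.0, -0.148]
contact_force: [-0.3, -0.3, -0.7]
opening: 0.0257
```

Emit:
{"name": "step_arm", "arguments": {"series": [[0.3,0,0,0,0],[0.5,0,0,0,0],[0.6,0,0,0,0],[0.6,0,0,0,0],[0.6,0,0,0.4,0],[0.6,0,0,0.8,0],[0.6,0,0,0.8,0],[0.6,0,0,0.8,0],[0.6,0,0,0.8,0],[0.6,0,0,0.8,0],[0.6,0,0,0.8,0],[0.6,0,0,0.8,0]]}}

```text
time: 35.85
tool_pos: [0.4605, -0.3992, 0.198]
tool_rot: [3.141, -0.001, -0.148]
contact_force: [-0.1, 0.2, -0.6]
opening: 0.0549
```

Run:
```python
from m import *
d=snap('side','s11.png');w2=pts(d)
comp((Z>0.03),(340,190,400,262),'handle top')
comp((Z>0.005),(335,180,400,262),'lid')
m=(w2[...,2]>.042)&(w2[...,2]<.06)&(abs(w2[...,0]-.5)<.06)&(abs(w2[...,1]+.2)<.05);q=w2[m]
print(len(q),cv2.minAreaRect((q[:,:2]*1000).astype(np.float32)),q[:,2].max())
h2=w2[(w2[...,2]>.06)&(w2[...,0]>.4)&(w2[...,0]<.52)&(w2[...,1]<-.35)&(w2[...,1]>-.45)&(w2[...,2]<.075)]; print('scr',h2.min(0),h2.max(0))
```

```text
handle top px [376.3529 192.1765] n 17 rect c [ 586.4 -214. ] size [ 5.6 26. ] ang 7.73 z med/max 0.0316 0.0328
handle top px [372.     231.4085] n 235 rect c [ 486.8 -198.1] size [74.8 18.4] ang 9.84 z med/max 0.0498 0.0545
lid px [369.7872 227.9267] n 2946 rect c [ 496.4 -196.6] size [189.6 110.2] ang 10.25 z med/max 0.0152 0.0545
236 ((489.98638916015625, -197.27508544921875), (75.82164001464844, 18.321781158447266), 10.274757385253906) 0.05517214720698016
scr [ 0.4231 -0.4147  0.0602] [ 0.5019 -0.3794  0.0711]
```

View pics/s11.png

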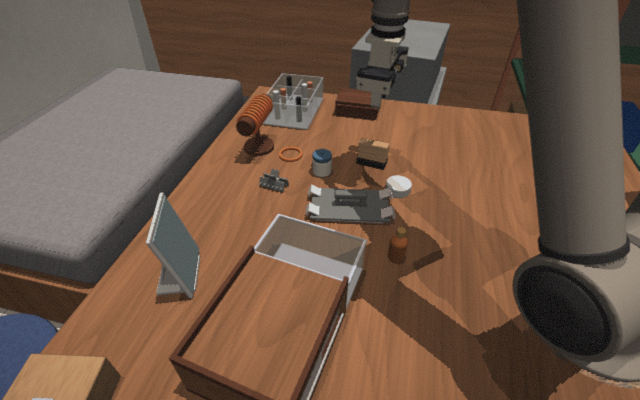

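View pics/t1.png

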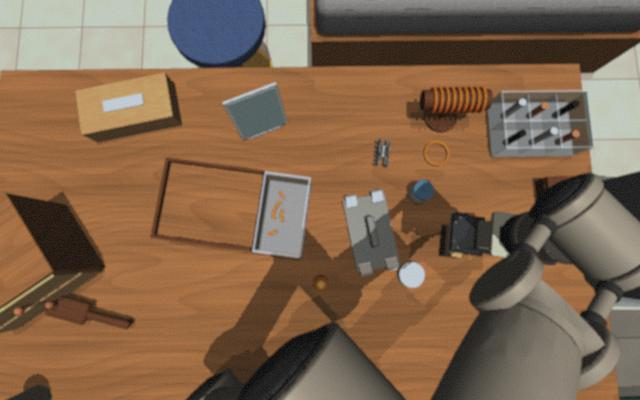

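Emit:
{"name": "step_arm", "arguments": {"series": [[0.6,0.117,0.894,0,0.447],[0.6,0.117,0.894,0,0.447],[0.6,0.117,0.894,0,0.447],[0.6,0.117,0.894,0,0.447],[0.6,0.117,0.894,0,0.447],[0.6,0.117,0.894,0,0.447],[0.6,0.117,0.894,0,0.447],[0.6,0.117,0.894,0,0.447],[0.6,0.117,0.894,0,0.447],[0.6,0,0,0,0],[0.6,0,0,0,0]]}}

```text
time: 37.05
tool_pos: [0.4867, -0.198, 0.196]
tool_rot: [3.141, 0.0, 0.174]
contact_force: [-0.2, -0.6, 0.2]
opening: 0.0552
```

Emit:
{"name": "step_arm", "arguments": {"series": [[0.6,0,0,-0.8,0],[0.6,0,0,-0.8,0],[0.6,0,0,-0.8,0],[0.6,0,0,-0.8,0],[0.6,0,0,-0.8,0],[0.6,0,0,-0.8,0],[0.6,0,0,-0.8,0],[0.6,0,0,-0.5,0],[0.6,0,0,0,0],[0.6,0,0,0,0]]}}

```text
time: 38.05
tool_pos: [0.487, -0.1987, 0.044]
tool_rot: [3.141, -0.0, 0.173]
contact_force: [-1.1, -0.6, 0.6]
opening: 0.0555
```

Emit:
{"name": "step_arm", "arguments": {"series": [[0.3,0,0,-0.1,0],[0.1,0,0,0,0],[0.05,0,0,0,0],[0.05,0,0,0,0],[0.05,0,0,0,0],[0.05,0,0,0,0],[0.05,0,0,0,0]], "squeeze": 45}}

```text
time: 38.75
tool_pos: [0.4871, -0.1983, 0.0415]
tool_rot: [3.141, -0.0, 0.173]
contact_force: [-0.0, -0.4, 1.9]
opening: 0.0179
```

Emit:
{"name": "step_arm", "arguments": {"series": [[0.05,0,0,0.4,0],[0.05,0,0,0.7,0],[0.05,0,0,0.7,0],[0.05,0,0,0.7,0],[0.05,0,0,0.7,0],[0.05,0,0,0.7,0],[0.05,0,0,0.7,0],[0.05,0,0,0.7,0],[0.05,0,0,0.7,0],[0.05,0,0,0,0]]}}

```text
time: 39.75
tool_pos: [0.4876, -0.1984, 0.1935]
tool_rot: [3.139, -0.003, 0.174]
contact_force: [0.3, 0.4, -3.3]
opening: 0.0175
```

Run:
```python
from m import *
d=snap('side','s12.png')
```

```text
(no output)
```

View pics/s12.png

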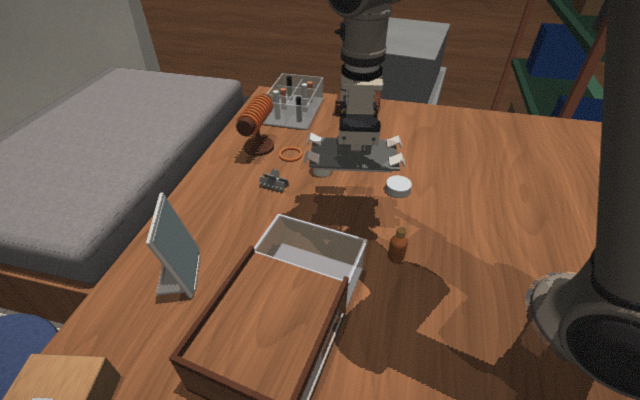

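View pics/t1.png

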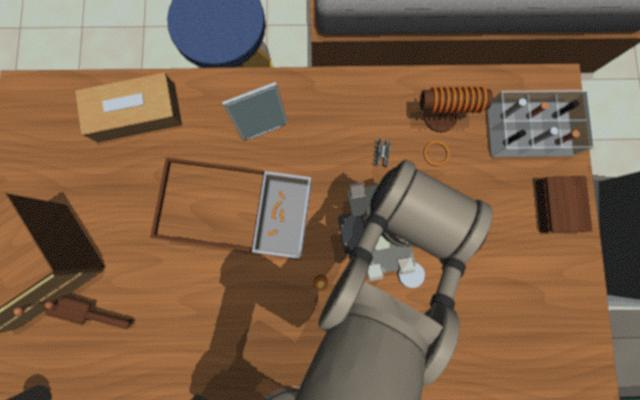

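Run:
```python
from m import *
from cabs import *
P=np.stack([(w[...,0]-C[0])*X[0]+(w[...,1]-C[1])*X[1],(w[...,0]-C[0])*Y[0]+(w[...,1]-C[1])*Y[1]],-1)
m=(Z>.080)&(Z<.1)&(P[...,1]<-.120)&(P[...,1]>-.25)&(abs(P[...,0])<.11)
q=P[m]*1000; print(len(q),q.min(0),q.max(0))
# rim outer edges by 1..99 percentiles of strips
ends=q[(abs(q[:,0])<70)]; print('y-outer',np.percentile(ends[:,1],[1,3,5,10]))
s=q[(q[:,1]<-135)&(q[:,1]>-210)]
print('xneg',np.sort(s[s[:,0]<0,0])[[0,5,20,-5]],'xpos',np.sort(s[s[:,0]>0,0])[[5,-20,-5,-1]], np.median(s[s[:,0]<0,0]),np.median(s[s[:,0]>0,0]))
m2=(Z>.085)&(Z<.1)&(abs(P[...,0])<.11)&(P[...,1]<-.2)
q=w[m2]; print(np.polyfit(q[:,0],q[:,1],1), 'slope expect',np.tan(YAW), 'mean y cab',P[m2][:,1].mean())
comp((Z>0.080)&(Z<0.2),(140,140,320,270),'cab+box')
print(toworld((0,-.172)))
for dct in [d]:
  for uv in [(264.5,172.5),(310.5,176),(301.5,257.5),(253,254.5)]: print(uv,ray(dct,*uv,.092)[:2],tocab(ray(dct,*uv,.092)[:2]))
```

```text
444 [ -95.8823 -227.3629] [  96.4955 -120.0421]
y-outer [-227.3385 -227.3001 -227.2214 -226.9607]
xneg [-95.7992 -95.5662 -94.3541 -90.0319] xpos [89.7259 94.5962 95.5675 96.4955] -92.77486103571336 92.08728393801775
[-0.1432  0.0474] slope expect -0.14919237409862077 mean y cab -0.22145427981024993
cab+box px [212.0377 204.9695] n 8890 rect c [545.9 136.6] size [343.2 192.3] ang 81.46 z med/max 0.0955 0.116
[0.5283 0.0217]
(264.5, 172.5) [0.6288 0.0612] [ 0.0935 -0.1181]
(310.5, 176) [ 0.6186 -0.0485] [ 0.0997 -0.2281]
(301.5, 257.5) [ 0.4266 -0.0251] [-0.0937 -0.2333]
(253, 254.5) [0.4353 0.0871] [-0.1016 -0.121 ]
```

Emit:
{"name": "step_arm", "arguments": {"series": [[0.05,0.163,0.5,0,-0.4],[0.05,0.163,0.88,0,-0.4],[0.05,0.163,0.88,0,-0.4],[0.05,0.163,0.88,0,-0.4],[0.05,0.163,0.88,0,-0.4],[0.05,0.163,0.88,0,-0.4],[0.05,0.163,0.88,0,-0.4],[0.05,0.163,0.88,0,-0.4],[0.05,0.163,0.88,0,-0.4],[0.05,0.163,0.88,0,-0.43],[0.05,0,0.38,0,0],[0.05,0,0,0,0]]}}

```text
time: 41.1
tool_pos: [0.5269, 0.0228, 0.1902]
tool_rot: [3.141, 0.002, -0.146]
contact_force: [0.3, -1.3, -3.5]
opening: 0.0176
```

Emit:
{"name": "step_arm", "arguments": {"series": [[0.05,0,0,-0.4,0],[0.05,0,0,-0.4,0],[0.05,0,0,-0.4,0],[0.05,0,0,0,0],[0.05,0,0,0,0]]}}

```text
time: 41.6
tool_pos: [0.5274, 0.0215, 0.1608]
tool_rot: [3.141, 0.001, -0.149]
contact_force: [1.0, -0.2, -3.7]
opening: 0.0176
```

Run:
```python
from m import *
d=snap('side','s13.png')
print(sensors.observe()['tool_pos'],sensors.observe()['tool_rot'])
```

```text
[0.5279 0.0217 0.1615] [ 3.1415 -0.0006 -0.1492]
```

View pics/s13.png

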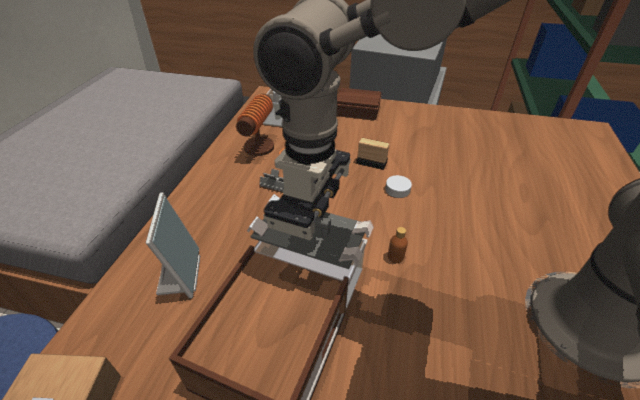

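View pics/t1z.png

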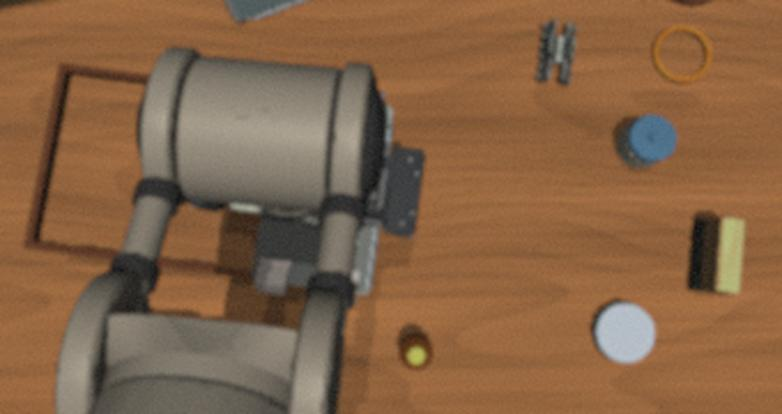

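Emit:
{"name": "step_arm", "arguments": {"series": [[0.05,0.02,0,-0.3,0],[0.05,0,0,-0.3,0],[0.05,0,0,-0.3,0],[0.05,0,0,-0.2,0],[0.05,0,0,-0.1,0],[0.05,0,0,-0.1,0],[0.05,0,0,0,0],[0.05,0,0,0,0]]}}

```text
time: 42.5
tool_pos: [0.5282, 0.0219, 0.1289]
tool_rot: [3.142, -0.0, -0.149]
contact_force: [0.1, 0.2, -3.1]
opening: 0.0177
```

Emit:
{"name": "step_arm", "arguments": {"series": [[0.05,0,0,-0.08,0],[0.05,0,0,-0.08,0],[0.05,0,0,0,0],[0.05,0,0,0,0]]}}

```text
time: 42.9
tool_pos: [0.5281, 0.0219, 0.1247]
tool_rot: [3.141, 0.0, -0.149]
contact_force: [-1.0, 0.2, -3.2]
opening: 0.0179
```

Emit:
{"name": "step_arm", "arguments": {"series": [[0.05,0,0,-0.06,0],[0.05,0,0,0,0],[0.05,0,0,0,0]]}}

```text
time: 43.2
tool_pos: [0.5282, 0.0219, 0.1233]
tool_rot: [3.141, -0.0, -0.149]
contact_force: [-0.0, -0.1, -3.3]
opening: 0.0179
```

Emit:
{"name": "step_arm", "arguments": {"series": [[0.05,0,0,-0.06,0],[0.05,0,0,-0.04,0],[0.05,0,0,0,0],[0.05,0,0,0,0]]}}

```text
time: 43.6
tool_pos: [0.5282, 0.0218, 0.1232]
tool_rot: [3.141, -0.002, -0.149]
contact_force: [-7.1, 0.0, 17.6]
opening: 0.018
```

Emit:
{"name": "step_arm", "arguments": {"series": [[0.2,0,0,0.06,0],[0.4,0,0,0,0],[0.5,0,0,0,0],[0.5,0,0,0,0],[0.5,0,0,0.4,0],[0.5,0,0,0.8,0],[0.5,0,0,0.8,0],[0.5,0,0,0.8,0],[0.5,0,0,0.8,0],[0.5,0,-0.9,0,0],[0.5,0,-0.9,0,0],[0.5,0,-0.9,0,0]]}}

```text
time: 44.8
tool_pos: [0.5282, -0.0463, 0.2131]
tool_rot: [3.141, -0.001, -0.148]
contact_force: [0.1, -0.2, 0.5]
opening: 0.046
```

Emit:
{"name": "step_arm", "arguments": {"series": [[0.3,0,-0.9,0,0],[0.0,0,-0.9,0,0],[0.0,0,-0.9,0,0],[0.0,0,-0.9,0,0],[0.0,0,-0.9,0,0],[0.0,0,0,0,0]], "squeeze": 20}}

```text
time: 45.4
tool_pos: [0.5281, -0.1605, 0.2127]
tool_rot: [3.141, -0.001, -0.152]
contact_force: [0.4, 0.8, -0.4]
opening: 0.0032
```

```bash
cat > lid.py <<'E'
from m import *
from cabs import *
d2=snap('side','sl.png')
w2=pts(d2);im2=d2['pixels'][190:310,220:400]
cv2.imwrite('pics/slz.png',cv2.resize(im2,None,fx=4,fy=4,interpolation=cv2.INTER_CUBIC))
B=toworld((0,-.172))
def bx(w): return np.stack([(w[...,0]-B[0])*X[0]+(w[...,1]-B[1])*X[1],(w[...,0]-B[0])*Y[0]+(w[...,1]-B[1])*Y[1],w[...,2]],-1)*1000
for nm,ww in(('top',w),('side',w2)):
    p=bx(ww)
    k=(abs(p[...,0])<60)&(abs(p[...,1])<25)&(p[...,2]>122)&(p[...,2]<145)
    if k.sum()>20:
        r=cv2.minAreaRect(p[k][:,:2].astype(np.float32)); print(nm,'handle in box mm',np.round(r[0],1),np.round(r[1],1),r[2],'z',np.median(p[k][:,2]))
    k=(abs(p[...,0])<65)&(abs(p[...,1])<50)&(p[...,2]>85)&(p[...,2]<108)
    if k.sum()>20:
        q=p[k];A=np.c_[q[:,:2],np.ones(len(q))];c,*_=np.linalg.lstsq(A,q[:,2],rcond=None);print(nm,'flange z',c)
    for n,(a,b) in dict(a=(1,1),b=(1,-1),c=(-1,-1),d=(-1,1)).items():
        k=(abs(p[...,0]-a*88)<14)&(abs(p[...,1]-b*34)<10)&(p[...,2]>90)&(p[...,2]<125)
        if k.sum()>5: 
            q=p[k];print(nm,n,k.sum(),'z by |x|:',[ (x,np.round(np.median(q[(abs(abs(q[:,0])-x)<3)][:,2]),1)) for x in (80,86,92,98) if (abs(abs(q[:,0])-x)<3).sum()])
E
python3 lid.py
```

```text
top handle in box mm [-0.3  0.5] [18.4 75.5] 89.90044403076172 z 131.73250218195454
top flange z [-0.0017 -0.0001 96.3644]
top a 99 z by |x|: [(80, np.float64(103.0)), (86, np.float64(106.9)), (92, np.float64(110.0)), (98, np.float64(110.9))]
top b 99 z by |x|: [(80, np.float64(104.4)), (86, np.float64(107.4)), (92, np.float64(111.0)), (98, np.float64(111.3))]
top c 107 z by |x|: [(80, np.float64(103.9)), (86, np.float64(107.1)), (92, np.float64(110.6)), (98, np.float64(111.0))]
top d 109 z by |x|: [(80, np.float64(104.0)), (86, np.float64(106.9)), (92, np.float64(110.8)), (98, np.float64(111.3))]
side handle in box mm [1.7 2. ] [19.2 74.9] 89.94391632080078 z 132.62448996647373
side flange z [ 0.0018 -0.0012 97.8483]
side a 142 z by |x|: [(80, np.float64(104.2)), (86, np.float64(107.4)), (92, np.float64(109.9)), (98, np.float64(113.2))]
side b 120 z by |x|: [(80, np.float64(104.0)), (86, np.float64(107.2)), (92, np.float64(110.0)), (98, np.float64(113.1))]
side c 139 z by |x|: [(80, np.float64(106.6)), (86, np.float64(109.6)), (92, np.float64(112.4)), (98, np.float64(107.8))]
side d 159 z by |x|: [(80, np.float64(106.5)), (86, np.float64(109.7)), (92, np.float64(112.9)), (98, np.float64(107.4))]
```

View pics/slz.png

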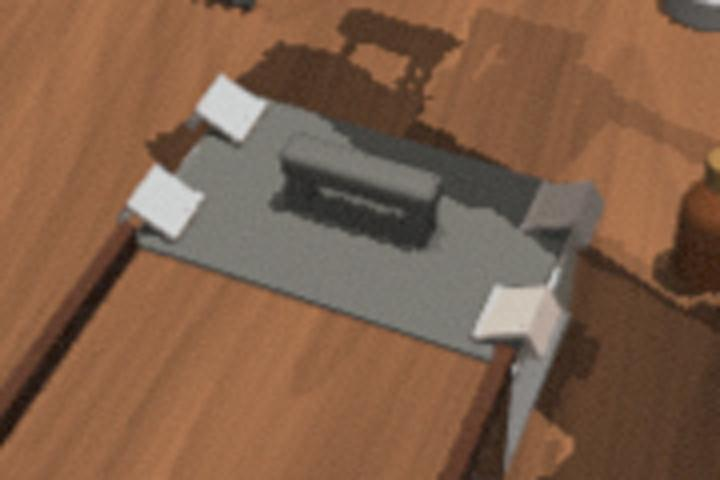

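View pics/t1z.png

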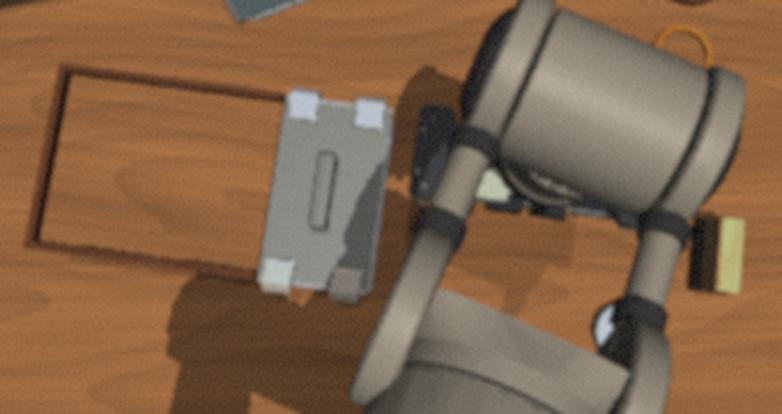

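Emit:
{"name": "step_arm", "arguments": {"series": [[0,0.557,0.917,0,0],[0,0.557,0.917,0,0],[0,0.557,0.917,0,0],[0,0.557,0.917,0,0],[0,0.557,0.917,0,0],[0,0.557,0.917,0,0],[0,0,0,0,0],[0,0,0,-0.9,0],[0,0,0,-0.9,0],[0,0,0,-0.8,0],[0,0,0,0,0],[0,0,0,0,0]]}}

```text
time: 46.7
tool_pos: [0.6115, -0.0203, 0.1478]
tool_rot: [3.141, 0.0, -0.149]
contact_force: [-0.7, 0.4, 0.1]
opening: 0.0006
```

Emit:
{"name": "step_arm", "arguments": {"series": [[0,0,-0.1,-0.2,0],[0,0,0,-0.2,0],[0,0,0,-0.2,0],[0,0,0,-0.2,0],[0,0,0,-0.16,0],[0,0,0,-0.16,0],[0,0,0,0,0]]}}

```text
time: 47.4
tool_pos: [0.6115, -0.023, 0.119]
tool_rot: [3.142, 0.0, -0.149]
contact_force: [0.5, 0.7, -0.6]
opening: 0.0008
```

Emit:
{"name": "step_arm", "arguments": {"series": [[0,0,0,-0.06,0],[0,0,0,-0.06,0],[0,0,0,0,0]]}}

```text
time: 47.7
tool_pos: [0.6117, -0.0231, 0.1186]
tool_rot: [3.141, -0.001, -0.149]
contact_force: [-6.0, 0.2, 15.0]
opening: 0.0006
```

Contact with 15 N at the fully-down height. Raise and check.

Emit:
{"name": "step_arm", "arguments": {"series": [[0,0,0,0.8,0],[0,0,0,0.8,0],[0,0,0,0.8,0],[0,0,-0.9,0.6,0],[0,0,-0.9,0,0],[0,0,-0.9,0,0],[0,0,-0.9,0,0],[0,0,0,0,0]]}}

```text
time: 48.5
tool_pos: [0.6114, -0.1157, 0.1909]
tool_rot: [3.141, 0.0, -0.152]
contact_force: [0.1, -0.9, -0.5]
opening: 0.0002
```

```bash
python3 lid.py
```

```text
top flange z [-0.001  -0.0029 96.4406]
top a 95 z by |x|: [(80, np.float64(104.0)), (86, np.float64(107.3)), (92, np.float64(109.6)), (98, np.float64(111.3))]
top b 12 z by |x|: [(80, np.float64(99.6)), (86, np.float64(101.5))]
top d 111 z by |x|: [(80, np.float64(104.0)), (86, np.float64(107.1)), (92, np.float64(110.4)), (98, np.float64(111.1))]
side handle in box mm [1.6 2. ] [18.2 74.3] 89.86105346679688 z 132.6201392264254
side flange z [ 0.0015 -0.0012 97.8324]
side a 148 z by |x|: [(80, np.float64(104.0)), (86, np.float64(107.2)), (92, np.float64(110.5)), (98, np.float64(113.1))]
side b 105 z by |x|: [(80, np.float64(102.0)), (86, np.float64(102.4)), (92, np.float64(102.3)), (98, np.float64(102.3))]
side c 141 z by |x|: [(80, np.float64(105.9)), (86, np.float64(109.6)), (92, np.float64(112.6)), (98, np.float64(107.3))]
side d 159 z by |x|: [(80, np.float64(106.6)), (86, np.float64(109.7)), (92, np.float64(112.9)), (98, np.float64(108.0))]
```

View pics/slz.png

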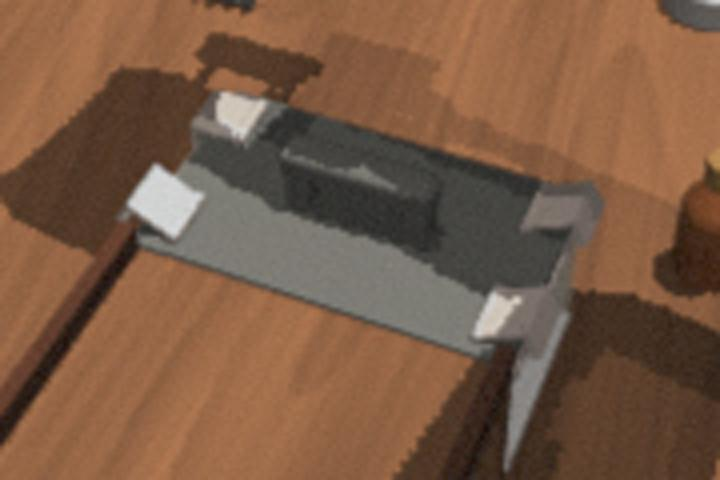

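Emit:
{"name": "step_arm", "arguments": {"series": [[0,-0.832,0.91,0,0],[0,-0.832,0.91,0,0],[0,-0.832,0.91,0,0],[0,-0.832,0.91,0,0],[0,-0.832,0.91,0,0],[0,-0.832,0.91,0,0],[0,-0.832,0.91,0,0],[0,-0.832,0.91,0,0],[0,0,0,0,0],[0,0,0,-0.9,0],[0,0,0,-0.8,0],[0,0,0,0,0]]}}

```text
time: 49.8
tool_pos: [0.444, 0.0693, 0.1469]
tool_rot: [3.141, 0.004, -0.148]
contact_force: [0.3, 0.4, 0.3]
opening: 0.0001
```

Emit:
{"name": "step_arm", "arguments": {"series": [[0,0.04,-0.14,0,0],[0,0,0,-0.2,0],[0,0,0,-0.2,0],[0,0,0,-0.2,0],[0,0,0,-0.16,0],[0,0,0,-0.16,0],[0,0,0,-0.16,0],[0,0,0,0,0]]}}

```text
time: 50.6
tool_pos: [0.446, 0.0654, 0.1212]
tool_rot: [3.141, 0.001, -0.149]
contact_force: [0.1, 0.3, 0.1]
opening: 0.0002
```

Emit:
{"name": "step_arm", "arguments": {"series": [[0,0,0,-0.06,0],[0,0,0,0,0]]}}

```text
time: 50.8
tool_pos: [0.4463, 0.0654, 0.1202]
tool_rot: [3.141, -0.0, -0.149]
contact_force: [0.5, 0.1, 0.3]
opening: 0.0007
```

Emit:
{"name": "step_arm", "arguments": {"series": [[0,0,0,-0.06,0],[0,0,0,-0.06,0],[0,0,0,0,0]]}}

```text
time: 51.1
tool_pos: [0.4465, 0.0654, 0.1185]
tool_rot: [3.142, -0.001, -0.149]
contact_force: [-4.7, -0.4, 14.1]
opening: 0.0007
```

Emit:
{"name": "step_arm", "arguments": {"series": [[0,0,0,0.8,0],[0,0,0,0.8,0],[0,0,0,0.8,0],[0,0,-0.9,0.6,0],[0,0,-0.9,0,0],[0,0,-0.9,0,0],[0,0,-0.9,0,0],[0,0,-0.9,0,0],[0,0,-0.9,0,0],[0,0,0,0,0]]}}

```text
time: 52.1
tool_pos: [0.4464, -0.0715, 0.1923]
tool_rot: [3.141, -0.001, -0.152]
contact_force: [0.7, 0.1, 0.7]
opening: 0.0004
```

```bash
python3 lid.py
```

```text
top handle in box mm [11.6  0.8] [17.8 51.9] 87.7492446899414 z 131.9337668066131
top flange z [-0.0013 -0.0029 96.3878]
top a 98 z by |x|: [(80, np.float64(103.6)), (86, np.float64(106.9)), (92, np.float64(110.7)), (98, np.float64(110.5))]
top b 95 z by |x|: [(80, np.float64(101.0)), (86, np.float64(100.9)), (92, np.float64(100.5)), (98, np.float64(100.7))]
top d 104 z by |x|: [(80, np.float64(101.7)), (86, np.float64(100.6)), (92, np.float64(101.1)), (98, np.float64(101.0))]
side handle in box mm [1.7 1.2] [74.7 18.7] 0.25309476256370544 z 132.54544555229785
side flange z [ 0.0012 -0.0007 97.8084]
side a 143 z by |x|: [(80, np.float64(103.9)), (86, np.float64(107.4)), (92, np.float64(110.4)), (98, np.float64(112.9))]
side b 106 z by |x|: [(80, np.float64(102.6)), (86, np.float64(102.5)), (92, np.float64(102.4)), (98, np.float64(102.1))]
side c 137 z by |x|: [(80, np.float64(106.5)), (86, np.float64(109.6)), (92, np.float64(112.6)), (98, np.float64(107.9))]
side d 138 z by |x|: [(80, np.float64(102.0)), (86, np.float64(102.2)), (92, np.float64(102.0)), (98, np.float64(101.6))]
```

View pics/slz.png

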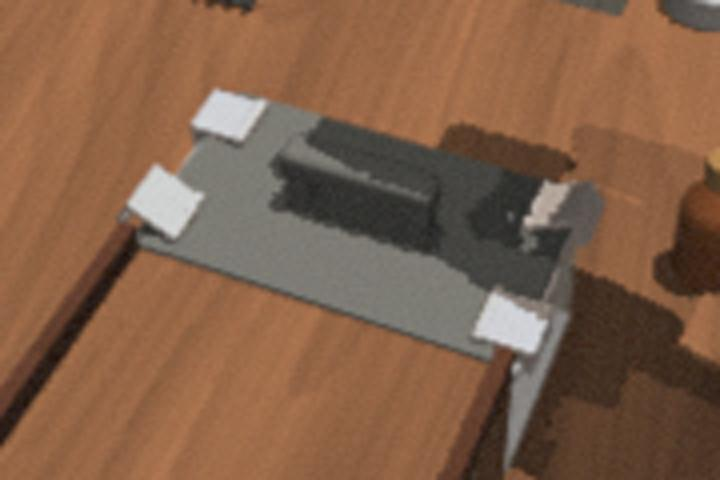

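Both b and d lie flat at about 101 mm, and a and c still stand up. Next I press c at (0.4356, 0.0032).

Emit:
{"name": "step_arm", "arguments": {"series": [[0,-0.11,0.74,0,0],[0,-0.11,0.74,0,0],[0,-0.11,0.74,0,0],[0,-0.11,0.74,0,0],[0,0,0,0,0],[0,0,0,-0.9,0],[0,0,0,-0.9,0],[0,0,0,0,0]]}}

```text
time: 53.0
tool_pos: [0.4336, 0.0049, 0.1452]
tool_rot: [3.142, 0.005, -0.148]
contact_force: [0.3, 0.2, 0.1]
opening: 0.0006
```

Emit:
{"name": "step_arm", "arguments": {"series": [[0,0,0,-0.2,0],[0,0,0,-0.2,0],[0,0,0,-0.2,0],[0,0,0,-0.2,0],[0,0,0,-0.16,0],[0,0,0,0,0],[0,0,0,0,0]]}}

```text
time: 53.7
tool_pos: [0.4354, 0.0044, 0.1232]
tool_rot: [3.141, -0.0, -0.149]
contact_force: [0.3, -0.6, 0.2]
opening: 0.0005
```

Emit:
{"name": "step_arm", "arguments": {"series": [[0,0,0,-0.1,0],[0,0,0,-0.08,0],[0,0,0,-0.06,0],[0,0,0,0,0]]}}

```text
time: 54.1
tool_pos: [0.4355, 0.0044, 0.1185]
tool_rot: [3.141, -0.001, -0.149]
contact_force: [-4.5, 0.3, 16.0]
opening: 0.0005
```

Emit:
{"name": "step_arm", "arguments": {"series": [[0,0,0,0.8,0],[0,0,0,0.8,0],[0,0,0,0.8,0],[0,0,0,0.6,0],[0,0,0,0,0],[0,0.927,0.165,0,0],[0,0.927,0.165,0,0],[0,0.927,0.165,0,0],[0,0.927,0.165,0,0]]}}

```text
time: 55.0
tool_pos: [0.5284, 0.0211, 0.1909]
tool_rot: [3.141, 0.002, -0.149]
contact_force: [-0.3, 0.3, -0.4]
opening: 0.0003
```

Emit:
{"name": "step_arm", "arguments": {"series": [[0,0.927,0.165,0,0],[0,0.927,0.165,0,0],[0,0.927,0.165,0,0],[0,0.927,0.165,0,0],[0,0,0,0,0],[0,0,0,-0.9,0],[0,0,0,-0.9,0],[0,0,0,0,0],[0,0,0,0,0]]}}

```text
time: 55.9
tool_pos: [0.62, 0.0373, 0.1469]
tool_rot: [3.141, 0.002, -0.149]
contact_force: [0.1, 0.8, -0.2]
opening: 0.0005
```

Emit:
{"name": "step_arm", "arguments": {"series": [[0,0,0,-0.2,0],[0,0,0,-0.2,0],[0,0,0,-0.2,0],[0,0,0,-0.2,0],[0,0,0,-0.16,0],[0,0,0,0,0],[0,0,0,-0.1,0],[0,0,0,-0.08,0],[0,0,0,0,0]]}}

```text
time: 56.8
tool_pos: [0.6207, 0.0374, 0.1189]
tool_rot: [3.142, -0.0, -0.149]
contact_force: [-0.1, -0.7, -0.3]
opening: 0.0003
```

Emit:
{"name": "step_arm", "arguments": {"series": [[0,0,0,-0.06,0],[0,0,0,-0.04,0],[0,0,0,0,0]]}}

```text
time: 57.1
tool_pos: [0.6208, 0.0375, 0.1186]
tool_rot: [3.142, -0.002, -0.149]
contact_force: [-5.5, -0.3, 14.9]
opening: 0.0003
```

Emit:
{"name": "step_arm", "arguments": {"series": [[0,0,0,0.8,0],[0,0,0,0.9,0],[0,0,0,0.9,0],[0,0,0,0.9,0],[0.4,-0.1,-0.9,0,0],[0.8,-0.1,-0.9,0,0],[0.8,-0.1,-0.9,0,0],[0.8,-0.1,-0.9,0,0],[0.8,-0.1,-0.9,0,0],[0.8,-0.1,-0.9,0,0],[0.8,-0.1,-0.9,0,0],[0.8,0,0,0,0]]}}

```text
time: 58.3
tool_pos: [0.6028, -0.1227, 0.2035]
tool_rot: [3.141, 0.0, -0.152]
contact_force: [-0.2, -0.2, 0.1]
opening: 0.0597
```

```bash
python3 lid.py
python3 - <<'E'
from m import *
comp((Z>0.045),(405,170,440,210),'jar top',20)
w2=pts(vision.read_camera('side'))
q=w2[(w2[...,2]>.045)&(w2[...,2]<.075)&(abs(w2[...,0]-.589)<.05)&(abs(w2[...,1]+.329)<.05)]
print(len(q),q.min(0),q.max(0),cv2.minEnclosingCircle((q[:,:2]*1000).astype(np.float32)))
E
```

```text
top flange z [-0.0007 -0.0023 96.4438]
top a 94 z by |x|: [(80, np.float64(101.1)), (86, np.float64(100.3)), (92, np.float64(100.7)), (98, np.float64(100.0))]
top d 106 z by |x|: [(80, np.float64(100.9)), (86, np.float64(100.4)), (92, np.float64(101.1)), (98, np.float64(100.6))]
side handle in box mm [2.  1.9] [18.3 75.2] 89.99242401123047 z 132.48195054614823
side flange z [ 0.0017 -0.0003 97.856 ]
side a 123 z by |x|: [(80, np.float64(102.2)), (86, np.float64(101.8)), (92, np.float64(102.2)), (98, np.float64(102.0))]
side b 111 z by |x|: [(80, np.float64(101.9)), (86, np.float64(102.4)), (92, np.float64(102.2)), (98, np.float64(102.1))]
side c 116 z by |x|: [(80, np.float64(102.3)), (86, np.float64(102.5)), (92, np.float64(102.2)), (98, np.float64(101.3))]
side d 143 z by |x|: [(80, np.float64(102.5)), (86, np.float64(101.8)), (92, np.float64(102.4)), (98, np.float64(101.5))]
jar top px [422.7249 190.1891] n 349 rect c [ 586.6 -326.4] size [48.6 50.9] ang 42.43 z med/max 0.0582 0.0669
233 [ 0.5643 -0.3483  0.0465] [ 0.6147 -0.3003  0.0674] ((590.1676025390625, -325.1446228027344), 25.932109832763672)
```

View pics/sl.png

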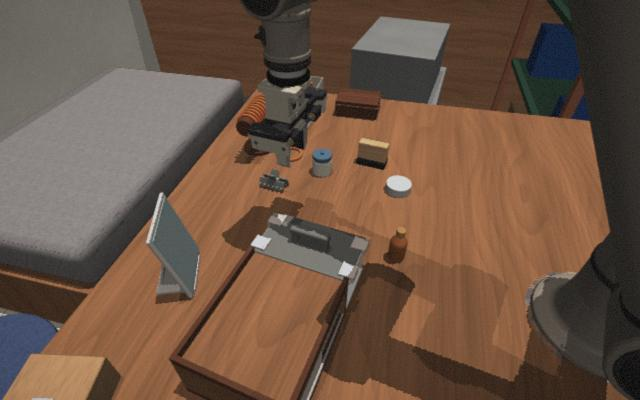

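Emit:
{"name": "step_arm", "arguments": {"series": [[0.85,-0.06,-0.911,0,0],[0.85,-0.06,-0.911,0,0],[0.85,-0.06,-0.911,0,0],[0.85,-0.06,-0.911,0,0],[0.85,-0.06,-0.911,0,0],[0.85,-0.06,-0.911,0,0],[0.85,-0.06,-0.911,0,0],[0.85,-0.06,-0.911,0,0],[0.85,-0.06,-0.911,0,0],[0.85,0,0,0,0],[0.85,0,0,0,0]]}}

```text
time: 59.6
tool_pos: [0.5899, -0.3242, 0.2034]
tool_rot: [-3.141, 0.0, -0.149]
contact_force: [0.9, 0.8, 0.9]
opening: 0.078
```

Emit:
{"name": "step_arm", "arguments": {"series": [[0.85,-0.06,-0.14,-0.8,0],[0.85,0,0,-0.8,0],[0.85,0,0,-0.8,0],[0.85,0,0,-0.8,0],[0.85,0,0,-0.8,0],[0.85,0,0,-0.8,0],[0.85,0,0,-0.8,0],[0.85,0,0,-0.8,0],[0.85,0,0,-0.5,0],[0.85,0,0,0,0]]}}

```text
time: 60.6
tool_pos: [0.5876, -0.3266, 0.0294]
tool_rot: [-3.14, 0.003, -0.148]
contact_force: [0.2, -0.6, -0.6]
opening: 0.0777
```

Emit:
{"name": "step_arm", "arguments": {"series": [[0.5,0,0,0,0],[0.4,0,0,0,0],[0.4,0,0,0,0],[0.4,0,0,0,0],[0.4,0,0,0,0],[0.4,0,0,0,0]], "squeeze": 25}}

```text
time: 61.2
tool_pos: [0.5885, -0.3287, 0.0322]
tool_rot: [3.141, -0.001, -0.149]
contact_force: [0.2, 0.9, 5.8]
opening: 0.0516
```

Emit:
{"name": "step_arm", "arguments": {"series": [[0.4,0,0,0.4,0],[0.4,0,0,0.8,0],[0.4,0,0,0.8,0],[0.4,0,0,0.8,0],[0.4,0,0,0.8,0],[0.4,0,0,0.8,0],[0.4,0,0,0.8,0],[0.4,0,0,0.8,0],[0.4,0,0,0.8,0],[0.4,0,0,0.8,0],[0.4,0,0,0.8,0],[0.4,0,0,0,0]]}}

```text
time: 62.4
tool_pos: [0.5889, -0.3292, 0.2446]
tool_rot: [3.139, -0.005, -0.149]
contact_force: [0.2, 0.1, -1.3]
opening: 0.0518
```

Run:
```python
from h import *
snap('side','s20.png')
```

```text
(no output)
```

View pics/s20.png

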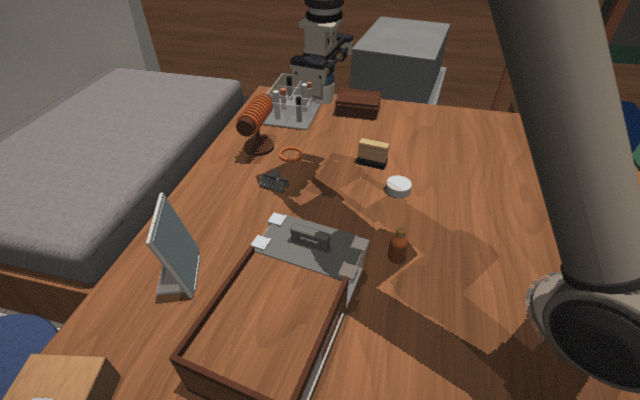

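Emit:
{"name": "step_arm", "arguments": {"series": [[0.4,-0.06,0.5,0,0],[0.4,-0.06,0.96,0,0],[0.4,-0.06,0.96,0,0],[0.4,-0.06,0.96,0,0],[0.4,-0.06,0.96,0,0],[0.4,-0.06,0.96,0,0],[0.4,-0.06,0.96,0,0],[0.4,-0.06,0.96,0,0],[0.4,-0.06,0.96,0,0],[0.4,-0.06,0.96,0,0],[0.4,-0.06,0.96,0,0],[0.4,-0.06,0.96,0,0]]}}

```text
time: 63.65
tool_pos: [0.5687, -0.0501, 0.2396]
tool_rot: [-3.141, 0.003, -0.149]
contact_force: [1.3, -0.3, -2.1]
opening: 0.0514
```

Emit:
{"name": "step_arm", "arguments": {"series": [[0.4,-0.06,0.96,0,0],[0.4,-0.06,0.96,0,0],[0.4,-0.06,0.96,0,0],[0.4,-0.06,0.96,0,0],[0.4,-0.06,0.96,0,0],[0.4,-0.06,0.96,0,0],[0.4,-0.06,0.96,0,0],[0.4,-0.06,0.96,0,0],[0.4,-0.06,0.96,0,0],[0.4,-0.06,0.96,0,0],[0.4,0,0.6,0,0],[0.4,0,0,0,0]]}}

```text
time: 64.85
tool_pos: [0.554, 0.2048, 0.2401]
tool_rot: [3.141, 0.002, -0.146]
contact_force: [0.7, -0.3, -1.7]
opening: 0.0518
```

Emit:
{"name": "step_arm", "arguments": {"series": [[0.4,0,0,-0.8,0],[0.4,0,0,-0.8,0],[0.4,0,0,-0.8,0],[0.4,0,0,-0.8,0],[0.4,0,0,-0.6,0],[0.4,0,0,-0.2,0],[0.4,0,0,0,0],[0.4,0,0,0,0]]}}

```text
time: 65.65
tool_pos: [0.5556, 0.2026, 0.1419]
tool_rot: [-3.141, -0.001, -0.149]
contact_force: [0.6, 0.3, -1.9]
opening: 0.0513
```

Emit:
{"name": "step_arm", "arguments": {"series": [[0.4,0,0,-0.2,0],[0.4,0,0,-0.2,0],[0.4,0,0,0,0],[0.4,0,0,0,0]]}}

```text
time: 66.05
tool_pos: [0.5551, 0.203, 0.1312]
tool_rot: [3.141, 0.0, -0.149]
contact_force: [-0.2, -0.9, -1.4]
opening: 0.0518
```

Emit:
{"name": "step_arm", "arguments": {"series": [[0.4,0,0,-0.08,0],[0.4,0,0,-0.06,0],[0.4,0,0,0,0],[0.4,0,0,0,0]]}}

```text
time: 66.45
tool_pos: [0.5552, 0.203, 0.1282]
tool_rot: [-3.141, -0.001, -0.149]
contact_force: [-1.7, 0.8, 2.3]
opening: 0.0516
```

Contact with the cabinet top. Release, rise and move clear.

Emit:
{"name": "step_arm", "arguments": {"series": [[0.6,0,0,0,0],[0.8,0,0,0,0],[0.85,0,0,0,0],[0.85,0,0,0,0],[0.85,0,0,0.3,0],[0.85,0,0,0.8,0],[0.85,0,0,0.9,0],[0.85,0,0,0.9,0],[0.85,0,0,0.9,0],[0.85,0,0,0.9,0],[0.85,-0.4,-0.9,0,0],[0.85,-0.4,-0.9,0,0]]}}

```text
time: 67.65
tool_pos: [0.5352, 0.1579, 0.2465]
tool_rot: [-3.141, -0.002, -0.148]
contact_force: [0.3, -0.7, 0.5]
opening: 0.078
```

Emit:
{"name": "step_arm", "arguments": {"series": [[0.85,-0.3,-0.9,0,0],[0.85,-0.3,-0.9,0,0],[0.85,-0.3,-0.9,0,0],[0.85,-0.3,-0.9,0,0],[0.85,-0.3,-0.9,0,0],[0.85,-0.3,-0.9,0,0],[0.85,-0.3,-0.9,0,0],[0.85,-0.3,-0.9,0,0],[0.85,0,-0.9,0,0],[0.85,0,-0.9,0,0],[0.85,0,-0.9,0,0],[0.85,0,0,0,0]]}}

```text
time: 68.85
tool_pos: [0.4753, -0.0917, 0.2458]
tool_rot: [3.141, -0.001, -0.152]
contact_force: [0.4, -0.4, 0.8]
opening: 0.078
```

```bash
python3 lid.py
python3 - <<'E'
from m import *
from cabs import *
comp((Z>0.13),(140,140,262,260),'jar top',20)
comp((Z>0.01),(370,130,400,170),'claw')
comp((Z>0.01),(390,250,435,295),'tin')
comp((Z>0.01),(305,270,335,300),'perf')
comp((Z>0.01),(215,75,300,145),'mirror')
w2=pts(vision.read_camera('side'))
q=w2[(w2[...,2]>.143)&(w2[...,2]<.17)&(abs(w2[...,0]-.555)<.05)&(abs(w2[...,1]-.203)<.05)]
c=cv2.minEnclosingCircle((q[:,:2]*1000).astype(np.float32));print(c,q[:,2].max(),tocab(np.array(c[0])/1000))
print(sensors.observe()['tool_pos'])
E
```

```text
top handle in box mm [-0.2  3.6] [12.6 76. ] 88.80010223388672 z 132.05726966699382
top flange z [-0.0018 -0.0079 96.5197]
top a 91 z by |x|: [(80, np.float64(101.5)), (86, np.float64(101.1)), (92, np.float64(100.3)), (98, np.float64(100.6))]
top b 6 z by |x|: [(92, np.float64(101.4)), (98, np.float64(100.7))]
top c 7 z by |x|: [(92, np.float64(101.4)), (98, np.float64(100.3))]
top d 105 z by |x|: [(80, np.float64(101.3)), (86, np.float64(100.6)), (92, np.float64(100.8)), (98, np.float64(101.4))]
side handle in box mm [2.  1.5] [75.3 19.2] 0.7569699287414551 z 132.62656035602487
side flange z [ 0.0012 -0.0012 97.8511]
side a 126 z by |x|: [(80, np.float64(102.4)), (86, np.float64(102.1)), (92, np.float64(101.9)), (98, np.float64(102.0))]
side b 108 z by |x|: [(80, np.float64(102.3)), (86, np.float64(102.2)), (92, np.float64(102.3)), (98, np.float64(102.7))]
side c 116 z by |x|: [(80, np.float64(101.9)), (86, np.float64(102.1)), (92, np.float64(102.2)), (98, np.float64(101.6))]
side d 141 z by |x|: [(80, np.float64(101.9)), (86, np.float64(102.4)), (92, np.float64(102.3)), (98, np.float64(101.8))]
jar top px [196.9237 201.745 ] n 498 rect c [553.1 202.7] size [50.6 50.6] ang 67.0 z med/max 0.1539 0.163
claw px [381.5139 152.375 ] n 288 rect c [ 693.6 -235.5] size [39.2 69.3] ang 81.59 z med/max 0.0266 0.0479
tin px [395.0435 256.9728] n 184 rect c [ 430.9 -139.8] size [19.1 19.9] ang 89.21 z med/max 0.5845 0.591
tin px [410.679  274.6048] n 539 rect c [ 378.5 -295.1] size [62.1 62.3] ang 20.32 z med/max 0.0236 0.0288
perf px [320.0324 282.7892] n 185 rect c [364.7 -67.4] size [33.1 34.1] ang 0.66 z med/max 0.0593 0.087
mirror px [256.0035 110.9306] n 2263 rect c [777.5  80.1] size [ 42.  129.9] ang 21.33 z med/max 0.1078 0.1723
((555.9413452148438, 204.11769104003906), 26.10132598876953) 0.16352578267091683 [0.0004 0.0125]
[ 0.4751 -0.0888  0.2455]
```

View pics/sl.png

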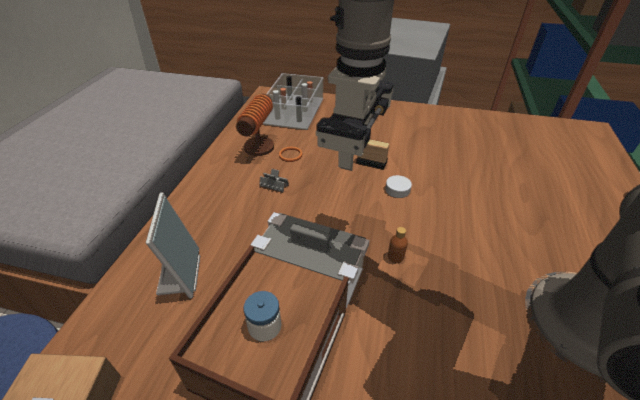

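View pics/t1.png

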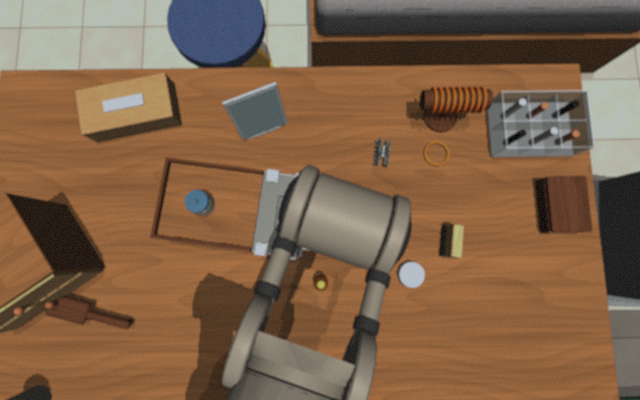

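The jar stands upright on the cabinet top: (262,318) in the side view, about (0, 12) mm in the cabinet frame. All four clips are down, the scraper is on the table at (372,153), and the arm is clear of everything.

```bash
python3 -c "
from cell import hand_in
print(hand_in())"
```

```text
the job is handed in; nothing more can be done
None
```

I finished the whole sequence and handed the job in at about 69 s; the hand-in gives no verdict.

- **Jar and glass:** I moved the jar to the table, then swept the glass off in three lanes with the scraper. All five pieces present showed inside the box before the lid went on. The fingertips stayed about 20 mm or more above the glass throughout, and I saw no finger contact.
- **Scraper:** It is standing on the table at about (0.46, -0.40), well away from the box.
- **Lid:** It had been knocked about 2 cm during the run, so I re-measured it before gripping it. It is seated level on the box, with no visible tilt.
- **Clips:** I pressed b, then d, then c, then a. All four flaps lie flat at 101–102 mm, which matches fully down.
- **Jar's return:** It is standing upright near the middle of the cabinet top.
- **Everything else:** The claw clip, cream tin, perfume and mirror measured within 1 mm of their starting positions. I checked the whole bangle only by eye, and it looked unmoved.

The two cameras disagreed by about 2 mm on the lid's position: 0.6 mm off centre from the top and about 2.6 mm from the side. Both are within the 6 mm allowed, and the difference fits the stated calibration. In the last top view the arm partly hid the lid, so its final position comes from the side camera.

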